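Lay out the deep sockets for a turbo strip-down

TASK

Get the deep sockets out for stripping the turbo: swing the tool cabinet's door wide open, at least square to its front, pull every socket up off the spring-ball rail on the inside of the door and put them all in the blue tray, standing or lying. Leave the extension bar clipped on the rail, shut the door fully again, and do not knock the other things on the bench about.

Things in the scene. Friction and masses are not known exactly. Their poses are not given: they have to be found in the camera images.
- door (a joint): angle of the cabinet door in rad: 0 shut, grows as it swings open towards the robot (clockwise from above), stops at 1.9. It stays where it is left; the hinge resists with about 0.3 N m. There is no latch
- door_hinge (a point): point on the vertical hinge axis, at the cabinet's left front edge (left as seen from the robot), 235 mm above the table. Its frame turns with the door: z up, y from the free edge towards the hinge, x from the door's outer face to its inner face (away from the robot when shut)
- door_handle (a point): where to grip the door's handle: a vertical round steel bar, 11 mm thick, 290 mm from the hinge axis along the door, its axis 45 mm in front of the outer face; it runs from 112 to 254 mm above the table, its two stand-offs at 135 and 195 mm, its top end free. This point is 235 mm above the table. Axes as door_hinge. The bar may turn between the fingers as the door swings
- cabinet: blue steel bench-top tool cabinet, fixed, 340 mm wide (y), 200 mm deep (x), 265 mm high; origin under its centre, front to -x. One yellow door covers its front: panel 315 mm wide, 16 mm thick, from 46 to 257 mm above the table. Sockets stand on a rail inside the door, under the roof while the door is shut: they cannot be lifted off until it is open
- rail (a point): middle of the top of the aluminium rail on the door's inner face, 190 mm above the table; turns with the door, same axes as door_hinge. Five upright square studs, 11 mm wide, 18 mm tall, stand on it 52 mm apart along y, the middle one at this point, 42 mm off the inner face, 166 mm from the hinge
- rail_ball (a point): height of the sprung balls in the studs (on the middle stud, 9 mm above the rail). What stands on a stud has its foot on the rail, its axes along the rail's, and swings with the door; the ball snaps into its cross hole and lets go at a straight upward pull of about 5 to 15 N. After 18 mm of lift the foot is clear of the stud
- socket1: deep impact socket, dark steel, round, 24 mm diameter, 64 mm long; origin at its middle, own z along its length with the square drive hole at the lower end (-z) and the hex mouth up (+z). It stands upright on one of the door's studs (places vary), or is absent (None). Weighs 90 to 180 g. May roll if it is dropped
- socket2: deep impact socket, dark steel, round, 25 mm diameter, 64 mm long; origin at its middle, own z along its length with the square drive hole at the lower end (-z) and the hex mouth up (+z). It stands upright on one of the door's studs (places vary), or is absent (None). Weighs 90 to 180 g. May roll if it is dropped
- socket3: deep impact socket, dark steel, round, 26 mm diameter, 64 mm long; origin at its middle, own z along its length with the square drive hole at the lower end (-z) and the hex mouth up (+z). It stands upright on one of the door's studs (places vary), or is absent (None). Weighs 90 to 180 g. May roll if it is dropped
- socket4: deep impact socket, dark steel, round, 27 mm diameter, 64 mm long; origin at its middle, own z along its length with the square drive hole at the lower end (-z) and the hex mouth up (+z). It stands upright on one of the door's studs (places vary), or is absent (None). Weighs 90 to 180 g. May roll if it is dropped
- extension: short extension bar, bright steel, 64 mm long: a 25 mm thick, 20 mm tall foot, then a slim 13 mm shank ending in a square tip. Stands on one of the five studs; it is to stay there. Origin at its middle, z up
- tray: blue plastic tray, open at the top, 220 mm (own x) by 160 mm (own y), 35 mm high, walls and floor 5 mm; origin under its centre, z up. Stands loose on the bench to the right, weighs 0.4 to 0.65 kg
- spray_a: aerosol can, 65 mm diameter, 195 mm tall, bystander at the left; origin under its centre
- spray_b: aerosol can, 65 mm diameter, 195 mm tall, bystander at the left; origin under its centre
- glue: small yellow glue bottle, 44 mm diameter, 115 mm tall, bystander at the left; origin under its centre
- housing: cast aluminium compressor housing of a turbocharger, about 125 mm across with a side outlet, 80 mm tall, bystander at the left; origin under its centre
- core: turbocharger bearing core with its compressor wheel up, 92 mm diameter, 88 mm tall, bystander behind the tray; origin under its centre
- tape: roll of paper tape lying flat, 92 mm diameter, 25 mm high, bystander in front of the cabinet, low enough for the door to pass over; origin under its centre
- spanner: spanner lying flat, 170 mm long along its own x, bystander beyond the tray at the right; origin under its centre

How it is judged:
By the outcome, as a careful person would: the job done as asked, in the order asked, and still so for the second after the job is handed in, with the robot touching nothing.
Of socket1, socket2, socket3, socket4 only 3 to 4 are there at a start; the rules pass over those that are not, and their reading is None.
At some moment in a run one of tray may be knocked a few centimetres aside while the robot is not near it.
Once in a run the grip may slacken for a moment while it holds something.
It also fails if it takes over 210 s, if anything falls off the work surface, if the arm or the gripper's body presses on something with over 40 N, if the wrist force passes 120 N, or if a joint passes its speed limit or range.

ROBOT

A 7-joint arm with a two-finger parallel gripper is mounted at the origin on the work surface. World frame = base frame: x ahead of the robot, y to its left, z up, the work surface at z = 0. Lengths are in m, angles in rad, forces in N, time in s.
With the tool pointing down it reaches from about 0.425 to 0.875 m from the base axis. Payload 4.7 kg.
Tool frame: the origin (TCP) lies midway between the tips of the shut fingers; the grasp point (between the pads) lies 19 mm behind it (r.grasp_offset is the distance from the TCP to the grasp point, in m); z points along the fingers, y is the line along which they close (so a half turn about z gives the same grasp; the last joint's range is limited). The gripper opens to 85 mm and grips with 20 to 120 N. Pads are 22 mm wide; open, the fingers measure 114 mm over their backs; the gripper's body (76 mm by 85 mm) begins 54 mm behind the grasp point. The pads swing forward as they close: fully open they stand 13 mm farther back than shut.
Start: joints at [1.298, 0.321, -0.07, 1.45, 0.023, 1.371, -0.057], TCP at [0.184, -0.623, 0.231] pointing down, gripper open.
Joint ranges: [-2.86, 2.86], [-0.3, 2.09], [-1.38, 1.24], [0.06, 2.45], [-1.56, 4.7], [0.09, 2.05], [-2.69, 2.69]. Speed limits (rad/s): [2.57, 2.57, 3.14, 3.14, 3.14, 3.14, 3.14].

INTERFACE

Orientations are given as a unit quaternion [x, y, z, w].
In Python, from rig import r gives the robot as it stands.
- The arm moves only by the tool play_rows, never from a script. Its argument "rows" is a list of rows, each an object with "slide": the shift along the tool's x, y, z in units of 40 mm (1.0 is 40 mm), a list of three; "roll": the turn about the tool's z in rad; "grip": the finger opening in mm, from 0 to 85.4. A call has exactly 10 rows; each row shifts and turns the commanded pose from where the row before left it, along the tool's axes as they then stand; what a row does not reach is not made up. A row lasts 1/10 s, in which the tool goes at most 50 mm and 8.59 degrees, less where a joint would pass 70% of its speed; a pose out of reach is approached as far as the arm can. A call is refused whole if a number of a shift passes 1 or a number of a turn 0.15, either way. A call with a gripper value outside its range is refused whole. The fingers move at their own pace and stop on an object; "newtons" is the grip in N (left out, the last holds). Time passes only in rows, so rows that do not move let the fingers close, or fill a call up. It gives the time, the measured TCP pose, the force, the opening and the grip force at its end, in the units of the state.
- r.sense(): the state, without advancing time (a new reading comes with each control period).
- r.get_image(name): name is "side" or "top"; returns a dict with "img" (384x512x3 uint8, red, green, blue), "depth" (384x512 float32, m along the optical axis (not along the pixel's ray), 0 where there is no reading), "fovy" (degrees; the focal length in pixels is half the picture's height over the tangent of half this angle, whatever the lens; pixels are square), "cx", "cy" (the principal point, pixels), "k1" (the pictures are not rectified: a ray, as slopes to the right and down, at radius r is drawn at 1 + k1 r^2 times it, then the intrinsics apply), "cam_to_world" (4x4, takes a point from camera to world coordinates). Camera axes: x right, y down, z forward; pixel columns grow to the right and rows downward; lengths in m; the calibration is good to about 2 mm. A picture is of the moment at which its call begins.
- r.finish_job(): hands the job in; it is judged then, once.
Trained networks look in a picture, given as the dict that the camera call returned (one of the last four; its "shot" number tells which), for a name from the list of things; names that differ only in an ending like _2 or _b are one class to them, and where a whole thing is asked for, a point or a joint stands for the part that bears it (a point fixed in the world has none). Each returns a list of dicts, best first, with "conf" (0 to 1); they miss things now and then, are a little off and sometimes report something else, mostly with a low value. They report only what shows in the picture. A call takes as long as a camera call.
- r.spot_in(label, picture): "rect" ([left, top, right, bottom] in pixels, round what is visible of it).
The state is a dict: "time_s": time; "joint_pos": joint angles; "qvel": joint speeds; "effort": joint torques, N m; "tool_pos": TCP position; "eef_rot": TCP orientation; "contact_force": force on the tool from outside, world axes, zero at the start; "moment": the same for the moment, N m; "grip_width": opening from 0.0 (shut) to 1.0 (fully open); "gripper_force": force on a finger pad.
Only numpy, scipy, OpenCV 4.12 (cv2) and the standard library are available. Lean on these libraries where they do the work, as an engineer would, in place of code of your own. Each camera call takes 0.05 s, during which the arm holds its last target. There are 200 camera calls.

## Working session

There is one attempt and no reset: what is moved stays moved. The work goes in short steps, Python scripts to look and compute and a tool call to move; the robot and the scene stay as the last step left them, time stands still between calls to the robot, and variables do not carry over. Pictures are saved under pics/ and viewed, at most 14 in all, crops included, and the job is handed in when it is done.

Besides the shell and the picture viewer there is one more tool, called after "Emit:" as a command line: name --argument value ..., lists and objects as JSON in quotes. play_rows: Moves the arm, as the interface text tells. Its arguments: {"type":"object","properties":{"rows":{"type":"array"},"newtons":{"type":"number"}},"required":["rows"]}

```bash
ls; mkdir -p pics; cat > h.py <<'E'
from rig import r
import numpy as np, cv2
from scipy.spatial.transform import Rotation as R
def K(p):
    f=192/np.tan(np.radians(p["fovy"])/2); return f
def und(p,u,v):
    f=K(p); xd=np.array([(u-p["cx"])/f,(v-p["cy"])/f],float); x=xd.copy()
    for _ in range(20): x=xd/(1+p["k1"]*(x**2).sum(0))
    return x
def w(p,u,v,d=None):
    if d is None: d=p["depth"][int(v),int(u)]
    x=und(p,u,v); c=np.array([x[0]*d,x[1]*d,d,1]); return (p["cam_to_world"]@c)[:3]
def cloud(p):
    v,u=np.mgrid[0:384,0:512]; f=K(p)
    xd=np.stack([(u-p["cx"])/f,(v-p["cy"])/f]).astype(float); x=xd.copy()
    for _ in range(20): x=xd/(1+p["k1"]*(x**2).sum(0))
    d=p["depth"]; c=np.stack([x[0]*d,x[1]*d,d,np.ones_like(d)],-1)
    return (c@p["cam_to_world"].T)[...,:3]
def save(p,n): cv2.imwrite("pics/"+n,p["img"][...,::-1])
E
python3 - <<'E'
from h import *
np.set_printoptions(precision=3,suppress=True)
s=r.sense();print(s, r.grasp_offset)
P=[]
for n in("side","top"):
    p=r.get_image(n);save(p,n+"0.png");P.append(p);print(n,p["fovy"],p["k1"],p["cam_to_world"])
for p in P:
    for l in("door_handle","door","cabinet","tray","core","tape","housing","spray_a","spanner","socket1","extension","rail","glue"):
        for o in r.spot_in(l,p)[:2]:
            a=o["rect"];print(l,np.round(a),round(o["conf"],2),w(p,(a[0]+a[2])/2,(a[1]+a[3])/2))
E
```

```text
pics
{'time_s': 0.0, 'joint_pos': array([ 1.298,  0.322, -0.07 ,  1.452,  0.023,  1.371, -0.057]), 'qvel': array([-0.001,  0.001,  0.   , -0.001,  0.   ,  0.001,  0.002]), 'effort': array([ -0.   , -49.358,  -0.382, -31.433,   0.013,   0.011,  -0.   ]), 'tool_pos': array([ 0.184, -0.623,  0.23 ]), 'eef_rot': array([ 0.99 ,  0.143, -0.   , -0.001]), 'contact_force': array([ 0.968, -0.258, -0.393]), 'moment': array([ 0.03 , -0.066, -0.039]), 'gripper_force': 0.0, 'grip_width': 0.9988467076616934} 0.0187
side 49.77363451587017 -0.0810950114892516 [[ 0.988 -0.099  0.116  0.439]
 [-0.153 -0.645  0.748 -1.132]
 [ 0.001 -0.757 -0.653  1.111]
 [ 0.     0.     0.     1.   ]]
top 51.78271725416874 0.030916667304863282 [[ 0.027 -0.988  0.153  0.402]
 [-1.    -0.027  0.006 -0.025]
 [-0.002 -0.153 -0.988  1.382]
 [ 0.     0.     0.     1.   ]]
door_handle [259. 130. 288. 228.] 0.86 [0.653 0.018 0.178]
door [256. 133. 288. 224.] 0.77 [0.651 0.039 0.164]
cabinet [258. 122. 345. 231.] 0.79 [ 0.729 -0.088  0.263]
cabinet [192. 220. 217. 248.] 0.48 [ 0.384 -0.039 -0.006]
tray [201. 258. 277. 309.] 0.7
[... 533 characters left out ...]
58. 279. 189.] 0.63 [0.642 0.066 0.196]
cabinet [158.  90. 283. 187.] 0.56 [0.731 0.078 0.262]
cabinet [172. 158. 278. 186.] 0.19 [0.642 0.067 0.209]
tray [307. 199. 358. 268.] 0.74 [ 0.48  -0.299  0.007]
core [331. 144. 360. 176.] 0.78 [ 0.725 -0.33   0.072]
tape [243. 249. 276. 275.] 0.46 [ 0.375 -0.049  0.002]
housing [ 83. 226. 125. 269.] 0.8 [0.408 0.461 0.076]
spray_a [ 92. 192. 130. 216.] 0.96 [0.542 0.416 0.167]
spanner [383. 184. 423. 224.] 0.84 [ 0.588 -0.542  0.012]
spanner [308. 198. 358. 265.] 0.3 [ 0.485 -0.302  0.002]
socket1 [249. 245. 277. 272.] 0.32 [ 0.387 -0.059 -0.005]
rail [173. 158. 279. 185.] 0.83 [0.642 0.063 0.224]
glue [128. 160. 147. 175.] 0.48 [0.683 0.377 0.058]
```

```bash
python3 - <<'E'
import cv2
a=cv2.imread("pics/side0.png");b=cv2.imread("pics/top0.png")
cv2.imwrite("pics/both0.png",cv2.vconcat([cv2.resize(a[90:390,150:400],(600,300*600//250//1))[:300*2],]) if 0 else cv2.hconcat([cv2.resize(a[100:384,160:400],(400,473)),cv2.resize(b[70:310,60:440],(400,253)).copy() if 0 else cv2.copyMakeBorder(cv2.resize(b[70:310,60:440],(400,253)),0,220,0,0,cv2.BORDER_CONSTANT)]))
E
python3 - <<'E'
from h import *
np.set_printoptions(precision=4,suppress=True)
for n in("side","top"):
    p=r.get_image(n);C=cloud(p)
    X=C.reshape(-1,3);I=p["img"].reshape(-1,3).astype(int)
    yel=(I[:,0]>140)&(I[:,1]>100)&(I[:,2]<90)
    m=yel&(X[:,0]>.5)&(X[:,2]>.06)&(X[:,2]<.25)&(X[:,1]<.32)&(X[:,1]>-.3)
    Y=X[m]; print(n,m.sum())
    if m.sum()>30:
        # fit front face x=a+b*y
        a=np.polyfit(Y[:,1],Y[:,0],1)
        for _ in range(5):
            e=Y[:,0]-np.polyval(a,Y[:,1]);k=abs(e)<.006
            if k.sum()>20:a=np.polyfit(Y[k,1],Y[k,0],1)
        print("door",a,k.sum(),"y",np.percentile(Y[k,1],[0,1,99,100]),"z",np.percentile(Y[k,2],[1,99]))
        # handle: points in front of face by 35-52
        e=X[:,0]-np.polyval(a,X[:,1])
        hm=(e<-.03)&(e>-.065)&(X[:,2]>.1)&(X[:,2]<.27)&(X[:,1]>-.25)&(X[:,1]<.3)
        print("handle",hm.sum(),np.median(X[hm],0) if hm.any() else 0, np.percentile(X[hm],[5,95],axis=0))
    m=(X[:,2]>.255)&(X[:,2]<.275)&(X[:,0]>.55)&(X[:,0]<1)
    q=X[m][:,:2].astype(np.float32)
    if len(q)>50: print("roof",cv2.minAreaRect(q))
    bl=(I[:,2]>I[:,0]+40)&(X[:,2]>-.01)&(X[:,2]<.05)&(X[:,1]<-.15)
    q=X[bl][:,:2].astype(np.float32);print("tray",len(q),cv2.minAreaRect(q),q.mean(0))
E
```

```text
side 0
roof ((0.7311586141586304, 0.8550401926040649), (1.9277851581573486, 0.44838035106658936), 87.33028411865234)
tray 4400 ((0.6643112301826477, -0.45428258180618286), (0.4011837840080261, 0.6996543407440186), 70.77771759033203) [ 0.5862 -0.3787]
top 4
roof ((0.7286849021911621, 0.07554344087839127), (0.26514431834220886, 0.3426782786846161), 8.496442794799805)
tray 4473 ((0.6576133966445923, -0.4691983461380005), (0.35592588782310486, 0.7455732226371765), 58.36534118652344) [ 0.5844 -0.3871]
```

View pics/both0.png

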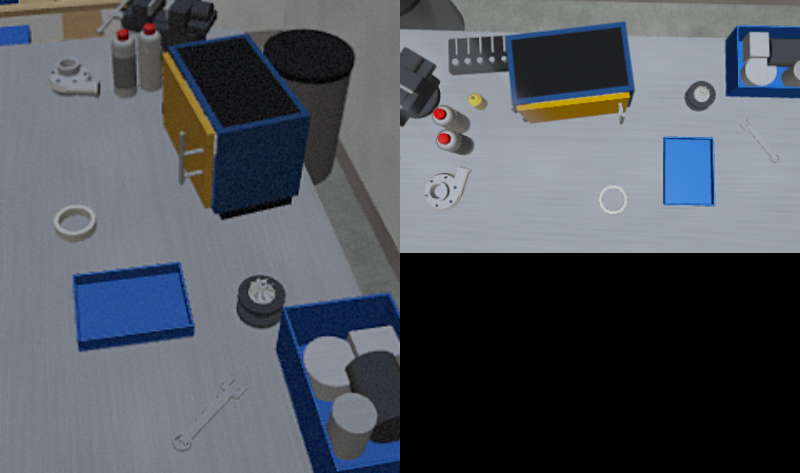

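The views show the cabinet (turned about 8°) with its yellow door shut, the handle at side ≈(268,185) and top ≈(275,175), the tray at side ≈(240,283), and the tape, core, spanner, cans and housing where the text says.

```bash
cat > seg.py <<'E'
from h import *
np.set_printoptions(precision=4,suppress=True)
def cl(n):
    p=r.get_image(n);return p,cloud(p),cv2.cvtColor(cv2.medianBlur(p["img"],3),cv2.COLOR_RGB2HSV)
def tray(C,H,c=(.48,-.30)):
    m=(H[...,0]>95)&(H[...,0]<125)&(H[...,1]>120)&(abs(C[...,0]-c[0])<.17)&(abs(C[...,1]-c[1])<.17)&(C[...,2]<.05)
    q=C[m];o=cv2.minAreaRect(q[q[:,2]<.012][:,:2].astype(np.float32));return len(q),o,q[q[:,2]<.012].mean(0)
E
python3 - <<'E'
from seg import *
for n in("side","top"):
    p,C,H=cl(n)
    yel=(H[...,0]>15)&(H[...,0]<35)&(H[...,1]>120)
    m=yel&(C[...,0]>.5)&(C[...,2]>.06)&(abs(C[...,1])<.33)
    Y=C[m];print(n,m.sum())
    a=np.polyfit(Y[:,1],Y[:,0],1)
    Z=Y[Y[:,2]<.245]
    for _ in range(6):
        e=Z[:,0]-np.polyval(a,Z[:,1]);k=abs(e)<.007;a=np.polyfit(Z[k,1],Z[k,0],1)
    print("face",a,k.sum(),np.percentile(Z[k],[1,99],axis=0).ravel())
    e=C[...,0]-np.polyval(a,C[...,1])
    hm=(e<-.032)&(e>-.065)&(C[...,2]>.1)&(C[...,2]<.27)&(abs(C[...,1])<.3)
    print("handle",hm.sum(),np.median(C[hm],0),np.percentile(C[hm],[10,90],axis=0).ravel())
    roof=(C[...,2]>.255)&(C[...,2]<.275)&(C[...,0]>.55)&(C[...,0]<1)&(abs(C[...,1]-.08)<.25)
    q=C[roof&~yel];mm=cv2.morphologyEx((roof&~yel).astype(np.uint8),cv2.MORPH_OPEN,np.ones((3,3)))>0
    print("roof",cv2.minAreaRect(C[mm][:,:2].astype(np.float32)),np.median(q[:,2]))
    print("tray",tray(C,H))
    tp=(abs(C[...,0]-.38)<.07)&(abs(C[...,1]+.05)<.08)&(C[...,2]>.012)&(C[...,2]<.04)
    print("tape",C[tp].mean(0))
E
```

```text
side 1371
face [-0.1564  0.6551] 967 [ 0.6231 -0.0923  0.0626  0.6748  0.2081  0.2441]
handle 128 [ 0.6204 -0.0762  0.1956] [ 0.6146 -0.0793  0.1358  0.6257 -0.0726  0.2447]
roof ((0.7609996795654297, 0.08076407015323639), (0.20449881255626678, 0.35106614232063293), 8.7683744430542) 0.26783533498625695
tray (3075, ((0.4875325858592987, -0.29052239656448364), (0.2258850485086441, 0.1856730580329895), 0.5146191120147705), array([ 0.484 , -0.2936,  0.0055]))
tape [ 0.386  -0.0605  0.0228]
top 1635
face [-0.1508  0.6531] 999 [ 0.6253 -0.0869  0.065   0.6664  0.1844  0.2436]
handle 41 [ 0.615  -0.0724  0.2043] [ 0.6132 -0.0774  0.147   0.6239 -0.069   0.2528]
roof ((0.7601405382156372, 0.07978789508342743), (0.20363186299800873, 0.3420359492301941), 8.594324111938477) 0.26445810891291077
tray (3128, ((0.4853939712047577, -0.30441704392433167), (0.225525364279747, 0.1695249378681183), 0.26795998215675354), array([ 0.4822, -0.3015,  0.0046]))
tape [ 0.385  -0.0576  0.024 ]
```

```bash
cat >> h.py <<'E'
def psi(q=None):
    x=R.from_quat(r.sense()["eef_rot"] if q is None else q).as_matrix()[:,0]; return np.arctan2(x[1],x[0])
def slide(d,ps):
    "world shift -> tool units (of 40 mm), tool pointing down with heading ps"
    c,s=np.cos(ps),np.sin(ps); return np.round(np.array([c*d[0]+s*d[1],s*d[0]-c*d[1],-d[2]])/.04,2)
def state():
    s=r.sense();print("t",round(s["time_s"],2),"tcp",s["tool_pos"].round(4),"psi",psi().round(3),"F",s["contact_force"].round(1),"w",round(s["grip_width"]*85.4,1),"gf",round(s["gripper_force"],1),"q",s["joint_pos"].round(2))
    return s
E
```

Emit:
play_rows --rows '[{"slide":[0,0,-0.33],"roll":-0.143,"grip":40},{"slide":[0,0,-0.33],"roll":-0.143,"grip":40},{"slide":[0,0,-0.33],"roll":-0.143,"grip":40},{"slide":[0,0,-0.33],"roll":-0.143,"grip":40},{"slide":[0,0,-0.33],"roll":-0.143,"grip":40},{"slide":[0,0,-0.33],"roll":-0.143,"grip":40},{"slide":[0,0,-0.33],"roll":-0.143,"grip":40},{"slide":[0,0,-0.33],"roll":-0.143,"grip":40},{"slide":[0,0,-0.33],"roll":-0.143,"grip":40},{"slide":[0,0,-0.33],"roll":-0.143,"grip":40}]' --newtons 25

```text
time_s: 2.6
tool_pos: [0.1838, -0.6234, 0.3639]
eef_rot: [0.651, 0.759, -0.0, 0.0]
contact_force: [0.7, -0.3, 0.1]
grip_width: 0.468
gripper_force: 0.0
```

Emit:
play_rows --rows '[{"slide":[0.6,0.64,0],"roll":0,"grip":40},{"slide":[0.6,0.64,0],"roll":0,"grip":40},{"slide":[0.6,0.64,0],"roll":0,"grip":40},{"slide":[0.6,0.64,0],"roll":0,"grip":40},{"slide":[0.6,0.64,0],"roll":0,"grip":40},{"slide":[0.6,0.64,0],"roll":0,"grip":40},{"slide":[0.6,0.64,0],"roll":0,"grip":40},{"slide":[0.6,0.64,0],"roll":0,"grip":40},{"slide":[0.6,0.64,0],"roll":0,"grip":40},{"slide":[0.6,0.64,0],"roll":0,"grip":40}]'

```text
time_s: 3.6
tool_pos: [0.4029, -0.3475, 0.3635]
eef_rot: [0.654, 0.757, -0.0, 0.0]
contact_force: [0.2, 0.7, -0.3]
grip_width: 0.469
gripper_force: 0.0
```

Emit:
play_rows --rows '[{"slide":[0.6,0.64,0],"roll":0,"grip":40},{"slide":[0.6,0.64,0],"roll":0,"grip":40},{"slide":[0.6,0.64,0],"roll":0,"grip":40},{"slide":[0.6,0.64,0],"roll":0,"grip":40},{"slide":[0.6,0.64,0],"roll":0,"grip":40},{"slide":[0.6,0.64,0],"roll":0,"grip":40},{"slide":[0.6,0.64,0],"roll":0,"grip":40},{"slide":[0.6,0.64,0],"roll":0,"grip":40},{"slide":[0.55,0.64,0],"roll":0,"grip":40},{"slide":[0.5,0.64,0],"roll":0,"grip":40}]'

```text
time_s: 4.6
tool_pos: [0.6222, -0.0787, 0.3635]
eef_rot: [0.654, 0.757, 0.0, 0.0]
contact_force: [-0.2, -0.7, 0.9]
grip_width: 0.467
gripper_force: 0.0
```

```bash
python3 - <<'E'
from seg import *
s=state()
for n in("side","top"):
    p=r.get_image(n);save(p,n+"1.png")
    b=p["img"][110:250,180:340];cv2.imwrite("pics/c1%s.png"%n,cv2.resize(b[...,::-1],None,fx=4,fy=4))
print(slide(np.array([.620,-.073,.216])-s["tool_pos"],psi()))
E
```

```text
t 4.6 tcp [ 0.6222 -0.0787  0.3635] psi 1.717 F [-0.2 -0.7  0.9] w 39.9 gf 0.0 q [ 0.63  0.32 -0.73  1.26  0.21  1.63  0.09]
[ 0.15 -0.03  3.69]
```

View pics/c1side.png

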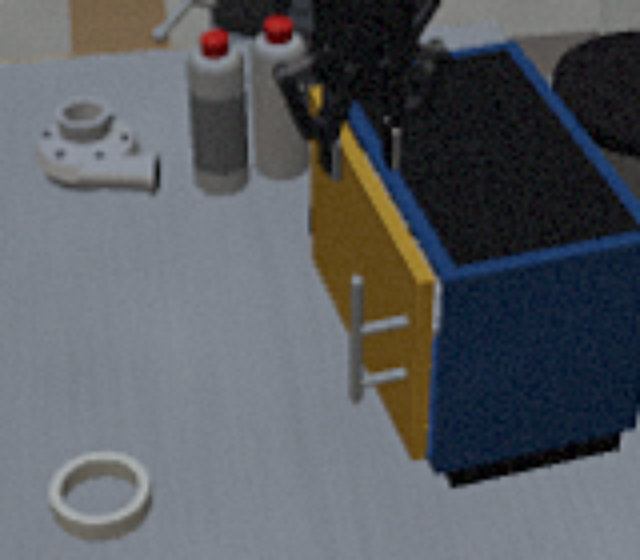

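The side crop shows the open fingers above the handle (bar top at crop (357,280)), one finger on each side of the bar's line. Descending now.

Emit:
play_rows --rows '[{"slide":[0.05,-0.01,0.5],"roll":0,"grip":40},{"slide":[0.05,-0.01,0.5],"roll":0,"grip":40},{"slide":[0.05,-0.01,0.5],"roll":0,"grip":40},{"slide":[0,0,0.5],"roll":0,"grip":40},{"slide":[0,0,0.5],"roll":0,"grip":40},{"slide":[0,0,0.5],"roll":0,"grip":40},{"slide":[0,0,0.4],"roll":0,"grip":40},{"slide":[0,0,0.29],"roll":0,"grip":40},{"slide":[0,0,0],"roll":0,"grip":40},{"slide":[0,0,0],"roll":0,"grip":40}]'

```text
time_s: 5.7
tool_pos: [0.6196, -0.0744, 0.2162]
eef_rot: [0.654, 0.757, 0.0, 0.0]
contact_force: [0.2, -0.3, -0.5]
grip_width: 0.47
gripper_force: 0.0
```

Emit:
play_rows --rows '[{"slide":[0,0,0],"roll":0,"grip":0},{"slide":[0,0,0],"roll":0,"grip":0},{"slide":[0,0,0],"roll":0,"grip":0},{"slide":[0,0,0],"roll":0,"grip":0},{"slide":[0,0,0],"roll":0,"grip":0},{"slide":[0,0,0],"roll":0,"grip":0},{"slide":[0,0,0],"roll":0,"grip":0},{"slide":[0,0,0],"roll":0,"grip":0},{"slide":[0,0,0],"roll":0,"grip":0},{"slide":[0,0,0],"roll":0,"grip":0}]' --newtons 25

```text
time_s: 6.7
tool_pos: [0.62, -0.0742, 0.2167]
eef_rot: [0.654, 0.757, 0.0, 0.001]
contact_force: [0.3, 0.3, 6.0]
grip_width: 0.118
gripper_force: 25.1
```

```bash
python3 - <<'E'
from seg import *
s=state()
th=.153; c,sn=np.cos(th),np.sin(th)
# handle now (door shut): hinge from it: +290 along door y, and 45+~16 (axis at cabinet front) in x
x=np.array([c,sn]);y=np.array([-sn,c])
for off in (.045,.053,.061):
  h=s["tool_pos"][:2]; O=h+.29*y+off*x; print("hinge",off,O)
off=.061;O=h+.29*y+off*x
prev=h
for k,a in enumerate(np.arange(.2,1.9,.2)):
    M=np.array([[np.cos(a),np.sin(a)],[-np.sin(a),np.cos(a)]])
    q=O+M@(h-O); print(round(a,2),q,slide(np.r_[q-prev,0],psi())/ (4 if 0 else 1)); prev=q
E
```

```text
t 6.7 tcp [ 0.62   -0.0742  0.2167] psi 1.717 F [0.3 0.3 6. ] w 10.1 gf 25.1 q [ 0.64  0.35 -0.72  1.52  0.23  1.35  0.05]
hinge 0.045 [0.6203 0.2193]
hinge 0.053 [0.6282 0.2205]
hinge 0.061 [0.6361 0.2217]
0.2 [ 0.5615 -0.0651] [ 0.44 -1.41 -0.  ]
0.4 [ 0.506  -0.0446] [ 0.71 -1.3  -0.  ]
0.6 [ 0.4557 -0.0134] [ 0.95 -1.13 -0.  ]
0.8 [0.4126 0.0271] [ 1.16 -0.92 -0.  ]
1.0 [0.3784 0.0754] [ 1.32 -0.67 -0.  ]
1.2 [0.3545 0.1295] [ 1.43 -0.4  -0.  ]
1.4 [0.3418 0.1873] [ 1.48 -0.1  -0.  ]
1.6 [0.3408 0.2464] [ 1.47  0.19 -0.  ]
1.8 [0.3516 0.3046] [ 1.4   0.48 -0.  ]
```

Emit:
play_rows --rows '[{"slide":[0.06,-0.285,0],"roll":0,"grip":0},{"slide":[0.075,-0.284,0],"roll":0,"grip":0},{"slide":[0.09,-0.282,0],"roll":0,"grip":0},{"slide":[0.1,-0.28,0],"roll":0,"grip":0},{"slide":[0.115,-0.278,0],"roll":0,"grip":0},{"slide":[0.12,-0.27,0],"roll":0,"grip":0},{"slide":[0.13,-0.265,0],"roll":0,"grip":0},{"slide":[0.14,-0.26,0],"roll":0,"grip":0},{"slide":[0.155,-0.255,0],"roll":0,"grip":0},{"slide":[0.165,-0.25,0],"roll":0,"grip":0}]'

```text
time_s: 7.7
tool_pos: [0.5055, -0.046, 0.2166]
eef_rot: [0.654, 0.756, -0.0, 0.002]
contact_force: [0.6, -2.7, 6.3]
grip_width: 0.119
gripper_force: 25.5
```

```bash
python3 - <<'E'
from seg import *
s=state()
E
```

```text
t 7.7 tcp [ 0.5055 -0.046   0.2166] psi 1.715 F [ 0.6 -2.7  6.3] w 10.2 gf 25.5 q [ 0.77  0.07 -0.75  1.8   0.05  1.29  0.15]
```

Emit:
play_rows --rows '[{"slide":[0.125,-0.183,0],"roll":0,"grip":0},{"slide":[0.13,-0.179,0],"roll":0,"grip":0},{"slide":[0.135,-0.175,0],"roll":0,"grip":0},{"slide":[0.14,-0.172,0],"roll":0,"grip":0},{"slide":[0.145,-0.168,0],"roll":0,"grip":0},{"slide":[0.15,-0.164,0],"roll":0,"grip":0},{"slide":[0.155,-0.16,0],"roll":0,"grip":0},{"slide":[0.16,-0.155,0],"roll":0,"grip":0},{"slide":[0.162,-0.151,0],"roll":0,"grip":0},{"slide":[0.165,-0.147,0],"roll":0,"grip":0}]'

```text
time_s: 8.7
tool_pos: [0.4319, 0.0035, 0.2165]
eef_rot: [0.654, 0.756, 0.0, 0.001]
contact_force: [2.0, -0.1, 6.0]
grip_width: 0.117
gripper_force: 25.5
```

Emit:
play_rows --rows '[{"slide":[0,0,0],"roll":0,"grip":40},{"slide":[0,0,0],"roll":0,"grip":40},{"slide":[0,0,0],"roll":0,"grip":40},{"slide":[0,0,0],"roll":0,"grip":40},{"slide":[0,0,-0.5],"roll":0,"grip":40},{"slide":[0,0,-0.6],"roll":0,"grip":40},{"slide":[0,0,-0.7],"roll":0,"grip":40},{"slide":[0,0,-0.7],"roll":0,"grip":40},{"slide":[0,0,-0.7],"roll":0,"grip":40},{"slide":[0,0,-0.5],"roll":0,"grip":40}]'

```text
time_s: 9.7
tool_pos: [0.4319, 0.0038, 0.3653]
eef_rot: [0.654, 0.757, 0.0, 0.0]
contact_force: [0.3, 0.5, -0.3]
grip_width: 0.471
gripper_force: 0.0
```

```bash
python3 - <<'E'
from seg import *
s=state()
for n in("side","top"):
    p,C,H=cl(n);save(p,n+"2.png")
    yel=(H[...,0]>15)&(H[...,0]<35)&(H[...,1]>110)&(C[...,0]>.3)&(C[...,2]>.06)&(abs(C[...,1])<.33)
    Y=C[yel];T=Y[Y[:,2]>.247]
    print(n,len(Y),len(T),cv2.minAreaRect(T[:,:2].astype(np.float32)) if len(T)>5 else 0)
    if len(T)>5:print(cv2.fitLine(T[:,:2].astype(np.float32),cv2.DIST_HUBER,0,.01,.01).ravel(),np.median(T[:,2]))
    cv2.imwrite("pics/c2%s.png"%n,cv2.resize(p["img"][90:290,150:350][...,::-1],None,fx=2.9,fy=2.9))
E
cd pics; python3 -c "
import cv2
cv2.imwrite('c2.png',cv2.resize(cv2.hconcat([cv2.imread('c2side.png'),cv2.imread('c2top.png')]),(800,400)))"
```

```text
t 9.7 tcp [0.4319 0.0038 0.3653] psi 1.717 F [ 0.3  0.5 -0.3] w 40.2 gf 0.0 q [ 0.78 -0.21 -0.7   1.7  -0.13  1.6   0.23]
side 1180 373 ((0.5058338046073914, 0.056400030851364136), (0.39438945055007935, 0.12664245069026947), 36.376197814941406)
[0.5641 0.8257 0.5337 0.0675] 0.25767843383126754
top 353 340 ((0.5290223956108093, 0.08368511497974396), (0.33154377341270447, 0.04470575973391533), 48.06687545776367)
[0.5343 0.8453 0.5727 0.1318] 0.2556779952585321
```

View pics/c2.png

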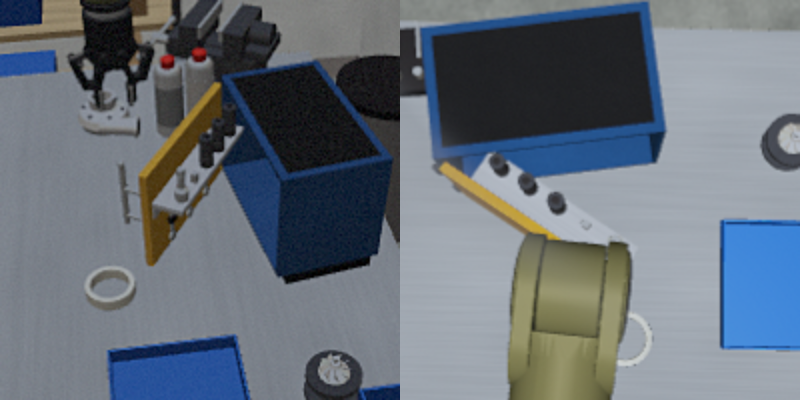

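The crops show the door about 0.7 rad open, with three dark sockets on the three studs nearest the hinge (top view ≈(499,163), (527,184), (556,203)). The fourth stud is empty at (586,225), and the extension is on the outermost stud (side ≈(180,185)). The handle's path would now go too close to the base, so I will take the panel's top edge instead, above the empty stud.

Emit:
play_rows --rows '[{"slide":[0,0,0],"roll":0.142,"grip":38},{"slide":[0,0,0],"roll":0.142,"grip":38},{"slide":[0,0,0],"roll":0.142,"grip":38},{"slide":[0,0,0],"roll":0.142,"grip":38},{"slide":[0,0,0],"roll":0.142,"grip":38},{"slide":[0.42,0.25,0],"roll":0,"grip":38},{"slide":[0.42,0.25,0],"roll":0,"grip":38},{"slide":[0.42,0.25,0],"roll":0,"grip":38},{"slide":[0.42,0.25,0],"roll":0,"grip":38},{"slide":[0.41,0.25,0],"roll":0,"grip":38}]'

```text
time_s: 10.8
tool_pos: [0.5188, 0.048, 0.3624]
eef_rot: [0.876, 0.482, -0.001, -0.001]
contact_force: [1.1, -0.6, 0.1]
grip_width: 0.442
gripper_force: 0.0
```

```bash
python3 - <<'E'
from seg import *
s=state()
p,C,H=cl("top")
yel=(H[...,0]>15)&(H[...,0]<35)&(H[...,1]>110)&(C[...,0]>.3)&(C[...,2]>.247)&(abs(C[...,1])<.33)&(C[...,2]<.27)
T=C[yel][:,:2];l=cv2.fitLine(T.astype(np.float32),cv2.DIST_HUBER,0,.01,.01).ravel();print(len(T),l)
t=s["tool_pos"][:2];n=np.array([l[1],-l[0]]);print("tcp off line",(t-l[2:])@n)
print(slide(np.array([.519,.048,.226])-s["tool_pos"],psi()))
E
```

```text
t 10.8 tcp [0.5188 0.048  0.3624] psi 1.006 F [ 1.1 -0.6  0.1] w 37.7 gf 0.0 q [ 0.79  0.07 -0.98  1.52  0.06  1.59 -0.75]
181 [0.5327 0.8463 0.5293 0.0642]
tcp off line -0.0001884309626291857
[0.   0.   3.41]
```

Emit:
play_rows --rows '[{"slide":[0,0,0.5],"roll":0,"grip":38},{"slide":[0,0,0.5],"roll":0,"grip":38},{"slide":[0,0,0.5],"roll":0,"grip":38},{"slide":[0,0,0.5],"roll":0,"grip":38},{"slide":[0,0,0.5],"roll":0,"grip":38},{"slide":[0,0,0.4],"roll":0,"grip":38},{"slide":[0,0,0.3],"roll":0,"grip":38},{"slide":[0,0,0.2],"roll":0,"grip":38},{"slide":[0,0,0],"roll":0,"grip":38},{"slide":[0,0,0],"roll":0,"grip":38}]'

```text
time_s: 11.85
tool_pos: [0.5186, 0.0479, 0.228]
eef_rot: [0.876, 0.482, 0.0, 0.0]
contact_force: [0.1, 0.1, -0.3]
grip_width: 0.447
gripper_force: 0.0
```

Emit:
play_rows --rows '[{"slide":[0,0,0],"roll":0,"grip":20},{"slide":[0,0,0],"roll":0,"grip":10},{"slide":[0,0,0],"roll":0,"grip":0},{"slide":[0,0,0],"roll":0,"grip":0},{"slide":[0,0,0],"roll":0,"grip":0},{"slide":[0,0,0],"roll":0,"grip":0},{"slide":[0,0,0],"roll":0,"grip":0},{"slide":[0,0,0],"roll":0,"grip":0},{"slide":[0,0,0],"roll":0,"grip":0},{"slide":[0,0,0],"roll":0,"grip":0}]' --newtons 20

```text
time_s: 12.85
tool_pos: [0.5191, 0.0479, 0.2285]
eef_rot: [0.876, 0.482, 0.001, 0.0]
contact_force: [0.3, -0.3, 5.4]
grip_width: 0.176
gripper_force: 25.7
```

```bash
python3 - <<'E'
from seg import *
s=state()
t=s["tool_pos"][:2];ps=psi()
O=np.array([.636,.2217]);v=t-O;print(np.hypot(*v))
# rigid swing about O: per-row angle da, roll da; slide in the tool frame before the turn is constant
for da in(.1,.115,.12):
    M=np.array([[np.cos(da),np.sin(da)],[-np.sin(da),np.cos(da)]])
    print(da,slide(np.r_[M@v-v,0],ps), slide(np.r_[M@v-v,0],ps-da))
E
```

```text
t 12.85 tcp [0.5191 0.0479 0.2285] psi 1.007 F [ 0.3 -0.3  5.4] w 15.0 gf 25.7 q [ 0.78  0.13 -0.98  1.75  0.11  1.33 -0.79]
0.2095167912686735
0.1 [ 0.04 -0.52 -0.  ] [-0.01 -0.52 -0.  ]
0.115 [ 0.05 -0.6  -0.  ] [-0.02 -0.6  -0.  ]
0.12 [ 0.06 -0.63 -0.  ] [-0.02 -0.63 -0.  ]
```

Emit:
play_rows --rows '[{"slide":[0.02,-0.314,0],"roll":0.06,"grip":0},{"slide":[0.02,-0.314,0],"roll":0.06,"grip":0},{"slide":[0.02,-0.314,0],"roll":0.06,"grip":0},{"slide":[0.02,-0.314,0],"roll":0.06,"grip":0},{"slide":[0.02,-0.314,0],"roll":0.06,"grip":0},{"slide":[0.02,-0.314,0],"roll":0.06,"grip":0},{"slide":[0.02,-0.314,0],"roll":0.06,"grip":0},{"slide":[0.02,-0.314,0],"roll":0.06,"grip":0},{"slide":[0.02,-0.314,0],"roll":0.06,"grip":0},{"slide":[0.02,-0.314,0],"roll":0.06,"grip":0}]'

```text
time_s: 13.85
tool_pos: [0.4392, 0.142, 0.2285]
eef_rot: [0.98, 0.199, -0.003, 0.002]
contact_force: [-10.0, -7.6, 15.4]
grip_width: 0.186
gripper_force: 27.2
```

```bash
python3 - <<'E'
from seg import *
s=state();print(np.hypot(*(s["tool_pos"][:2]-[.636,.2217])))
E
```

```text
t 13.85 tcp [0.4392 0.142  0.2285] psi 0.401 F [-10.   -7.6  15.4] w 15.9 gf 27.2 q [ 0.74 -0.08 -1.05  1.87 -0.07  1.33 -1.46]
0.21233706041603032
```

Emit:
play_rows --rows '[{"slide":[0.01,-0.28,0],"roll":0.054,"grip":0},{"slide":[0.01,-0.28,0],"roll":0.054,"grip":0},{"slide":[0.01,-0.28,0],"roll":0.054,"grip":0},{"slide":[0.01,-0.28,0],"roll":0.054,"grip":0},{"slide":[0.01,-0.28,0],"roll":0.054,"grip":0},{"slide":[0.01,-0.28,0],"roll":0.054,"grip":0},{"slide":[0.01,-0.28,0],"roll":0.054,"grip":0},{"slide":[0.01,-0.28,0],"roll":0.054,"grip":0},{"slide":[0.01,-0.28,0],"roll":0.054,"grip":0},{"slide":[0.01,-0.28,0],"roll":0.054,"grip":0}]'

```text
time_s: 14.85
tool_pos: [0.4256, 0.2538, 0.2284]
eef_rot: [0.998, -0.069, -0.002, 0.002]
contact_force: [-7.4, -4.2, 13.5]
grip_width: 0.18
gripper_force: 32.2
```

```bash
python3 - <<'E'
from seg import *
s=state();print(np.hypot(*(s["tool_pos"][:2]-[.636,.2217])))
E
```

```text
t 14.85 tcp [0.4256 0.2538 0.2284] psi -0.138 F [-7.4 -4.2 13.5] w 15.4 gf 32.2 q [ 0.62  0.09 -1.25  1.79  0.09  1.33 -2.36]
0.21279038752352278
```

Emit:
play_rows --rows '[{"slide":[0,0,0],"roll":0,"grip":36},{"slide":[0,0,0],"roll":0,"grip":36},{"slide":[0,0,0],"roll":0,"grip":36},{"slide":[0,0,-0.3],"roll":0,"grip":36},{"slide":[0,0,-0.5],"roll":0,"grip":36},{"slide":[0,0,-0.6],"roll":0,"grip":36},{"slide":[0,0,-0.7],"roll":0,"grip":36},{"slide":[0,0,-0.7],"roll":0,"grip":36},{"slide":[0,0,-0.5],"roll":0,"grip":36},{"slide":[0,0,-0.2],"roll":0,"grip":36}]'

```text
time_s: 15.85
tool_pos: [0.4277, 0.255, 0.3702]
eef_rot: [0.998, -0.067, 0.002, -0.0]
contact_force: [-0.3, -0.5, -0.3]
grip_width: 0.421
gripper_force: 0.0
```

Emit:
play_rows --rows '[{"slide":[0,0,0],"roll":-0.15,"grip":36},{"slide":[0,0,0],"roll":-0.15,"grip":36},{"slide":[0,0,0],"roll":-0.15,"grip":36},{"slide":[0,0,0],"roll":-0.15,"grip":36},{"slide":[0,0,0],"roll":-0.15,"grip":36},{"slide":[0,0,0],"roll":-0.15,"grip":36},{"slide":[0,0,0],"roll":-0.15,"grip":36},{"slide":[0,0,0],"roll":-0.15,"grip":36},{"slide":[0,0,0],"roll":-0.15,"grip":36},{"slide":[0,0,0],"roll":-0.15,"grip":36}]'

```text
time_s: 16.85
tool_pos: [0.4267, 0.2543, 0.3673]
eef_rot: [0.773, 0.634, -0.0, 0.0]
contact_force: [0.4, 0.3, -0.4]
grip_width: 0.422
gripper_force: 0.0
```

Emit:
play_rows --rows '[{"slide":[0,0,0],"roll":-0.15,"grip":42},{"slide":[0,0,0],"roll":-0.15,"grip":42},{"slide":[0,0,0],"roll":-0.15,"grip":42},{"slide":[0,0,0],"roll":-0.15,"grip":42},{"slide":[0,0,0],"roll":-0.15,"grip":42},{"slide":[0,0,0],"roll":-0.15,"grip":42},{"slide":[0,0,0],"roll":-0.15,"grip":42},{"slide":[0,0,0],"roll":-0.15,"grip":42},{"slide":[0,0,0],"roll":-0.15,"grip":42},{"slide":[0,0,0],"roll":-0.15,"grip":42}]'

```text
time_s: 17.85
tool_pos: [0.4267, 0.2543, 0.3673]
eef_rot: [0.134, 0.991, -0.0, -0.0]
contact_force: [-0.1, -0.8, -0.6]
grip_width: 0.491
gripper_force: 0.0
```

```bash
python3 - <<'E'
from seg import *
s=state()
for n in("side","top"):
    p,C,H=cl(n);save(p,n+"3.png")
    for l in("socket1","extension","rail"):
        for o in r.spot_in(l,p)[:5]:
            a=o["rect"];print(n,l,np.round(a),round(o["conf"],2),w(p,(a[0]+a[2])/2,(a[1]+a[3])/2))
    yel=(H[...,0]>15)&(H[...,0]<35)&(H[...,1]>110)&(C[...,0]>.3)&(C[...,2]>.247)&(abs(C[...,1])<.36)&(C[...,2]<.27)
    T=C[yel][:,:2];l=cv2.fitLine(T.astype(np.float32),cv2.DIST_HUBER,0,.01,.01).ravel() if len(T)>9 else 0;print(len(T),l)
a=cv2.imread("pics/side3.png")[70:270,150:350];b=cv2.imread("pics/top3.png")[90:290,120:320]
cv2.imwrite("pics/c3.png",cv2.resize(cv2.hconcat([a,b]),(800,400)))
E
```

```text
t 17.85 tcp [0.4267 0.2543 0.3673] psi 2.873 F [-0.1 -0.8 -0.6] w 41.9 gf 0.0 q [ 0.64 -0.01 -1.2   1.55 -0.01  1.59  0.74]
side socket1 [212. 138. 217. 154.] 0.45 [0.4561 0.1801 0.2342]
side socket1 [181. 126. 257. 177.] 0.27 [0.4707 0.207  0.188 ]
side extension [186. 138. 192. 154.] 0.54 [0.358  0.2083 0.2267]
side extension [180. 127. 256. 179.] 0.36 [0.4676 0.189  0.1951]
side rail [179. 123. 258. 176.] 0.89 [0.4688 0.1965 0.2067]
346 [ 0.9846 -0.1749  0.493   0.2389]
top socket1 [179. 193. 190. 204.] 0.62 [0.5531 0.1764 0.2537]
top socket1 [175. 210. 185. 220.] 0.47 [ 0.4016 -0.0247  1.3818]
top socket1 [173. 231. 184. 239.] 0.4 [0.4485 0.19   0.244 ]
top rail [135. 176. 194. 281.] 0.82 [0.4684 0.2391 0.2068]
top rail [ 89. 172. 125. 195.] 0.53 [ 0.4016 -0.0247  1.3818]
top rail [ 94. 192. 131. 217.] 0.4 [0.5406 0.4151 0.1597]
552 [ 0.9836 -0.1803  0.4741  0.2478]
```

View pics/c3.png

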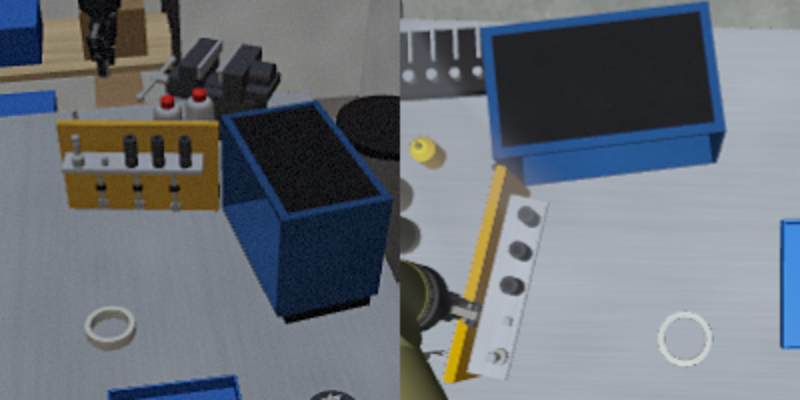

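The door stands fully open. The sockets show in the top crop at ≈(528,215), (520,250) and (511,286), stud 4 is empty, and the extension is at (497,355).

```bash
cat > tops.py <<'E'
from seg import *
def tops(p,C,H,zlo=.238):
    dark=(H[...,2]<95)&(C[...,2]>zlo)&(C[...,2]<.268)&(abs(C[...,0]-.5)<.2)&(abs(C[...,1]-.2)<.09)
    n,L,st,ce=cv2.connectedComponentsWithStats(dark.astype(np.uint8))
    out=[]
    for i in range(1,n):
        if st[i,4]>15:
            q=C[L==i];out.append((st[i,4],(q.min(0)+q.max(0))/2,np.median(q,0),ce[i]))
    return out
E
python3 - <<'E'
from tops import *
for n in("top","side"):
    p,C,H=cl(n)
    for o in tops(p,C,H,.242 if n=="top" else .195): print(n,o)
s=state()
# model: rail frame from panel angle psi
for a in (1.855,1.9):
    O=np.array([.636,.2217]);ang=-np.pi/2+.153-a;u=np.array([np.cos(ang),np.sin(ang)]);nn=np.array([-u[1],u[0]])
    print(a,[(O+d*u+.042*nn).round(4) for d in(.062,.114,.166,.27)])
E
```

```text
top (np.int32(464), array([0.6782, 0.1672, 0.2639]), array([0.6813, 0.1735, 0.2646]), array([188.    , 154.3685]))
top (np.int32(47), array([0.5067, 0.1903, 0.2509]), array([0.5078, 0.1896, 0.2533]), array([178.9149, 214.4681]))
top (np.int32(59), array([0.4553, 0.1985, 0.2493]), array([0.4564, 0.1979, 0.2526]), array([174.9322, 232.2203]))
side (np.int32(91), array([0.6455, 0.1791, 0.2316]), array([0.6427, 0.2265, 0.2316]), array([262.5604, 136.6593]))
side (np.int32(98), array([0.6759, 0.1772, 0.2657]), array([0.6777, 0.1718, 0.2667]), array([273.4082, 134.449 ]))
side (np.int32(112), array([0.458 , 0.2157, 0.2278]), array([0.4566, 0.1936, 0.2288]), array([214.8571, 144.2768]))
side (np.int32(106), array([0.5099, 0.2076, 0.2275]), array([0.507 , 0.1841, 0.233 ]), array([228.2736, 144.3962]))
side (np.int32(100), array([0.5618, 0.1968, 0.2286]), array([0.5587, 0.176 , 0.2291]), array([242.15, 144.71]))
side (np.int32(24), array([0.3556, 0.2358, 0.2247]), array([0.357 , 0.2162, 0.2351]), array([188.1667, 142.7917]))
t 18.35 tcp [0.427  0.2546 0.3676] psi 2.866 F [0.4 0.1 0.5] w 41.8 gf 0.0 q [ 0.64 -0.01 -1.2   1.55 -0.01  1.59  0.73]
1.855 [array([0.569 , 0.1882]), array([0.5175, 0.195 ]), array([0.4659, 0.2018]), array([0.3628, 0.2154])]
1.9 [array([0.5676, 0.1912]), array([0.5164, 0.2003]), array([0.4652, 0.2094]), array([0.3628, 0.2277])]
```

Emit:
play_rows --rows '[{"slide":[0,0,0],"roll":-0.1,"grip":38},{"slide":[-0.24,-0.3,0],"roll":0,"grip":38},{"slide":[-0.24,-0.3,0],"roll":0,"grip":38},{"slide":[-0.24,-0.3,0],"roll":0,"grip":38},{"slide":[-0.24,-0.3,0],"roll":0,"grip":38},{"slide":[0,0,0.4],"roll":0,"grip":38},{"slide":[0,0,0.4],"roll":0,"grip":38},{"slide":[0,0,0.4],"roll":0,"grip":38},{"slide":[0,0,0.3],"roll":0,"grip":38},{"slide":[0,0,0.3],"roll":0,"grip":38}]'

```text
time_s: 19.35
tool_pos: [0.4568, 0.2001, 0.295]
eef_rot: [0.088, 0.996, 0.0, -0.0]
contact_force: [0.3, -1.0, 0.4]
grip_width: 0.447
gripper_force: 0.0
```

```bash
python3 - <<'E'
from tops import *
s=state()
print(slide(np.array([.457,.2005,.213])-s["tool_pos"],psi()))
P=[]
for n in("side","top"):
    p,C,H=cl(n);P.append(p["img"][110:190,160:260] if n=="side" else p["img"][170:270,130:230])
    for o in tops(p,C,H,.242 if n=="top" else .2): print(n,o[0],o[2])
cv2.imwrite("pics/c4.png",cv2.hconcat([cv2.resize(P[0],(400,320)),cv2.resize(P[1],(320,320))])[...,::-1])
E
```

```text
t 19.35 tcp [0.4568 0.2001 0.295 ] psi 2.966 F [ 0.3 -1.   0.4] w 38.2 gf 0.0 q [ 0.69  0.02 -1.15  1.69  0.01  1.45  0.93]
[-0.    0.01  2.05]
side 44 [0.677  0.2057 0.2668]
side 85 [0.6428 0.2272 0.2362]
side 44 [0.6885 0.1379 0.2666]
side 106 [0.4566 0.1939 0.2325]
side 100 [0.507  0.1848 0.2363]
side 94 [0.5585 0.1758 0.2319]
side 26 [0.3562 0.2161 0.232 ]
top 481 [0.6816 0.1718 0.2646]
top 51 [0.5078 0.1897 0.2525]
```

View pics/c4.png

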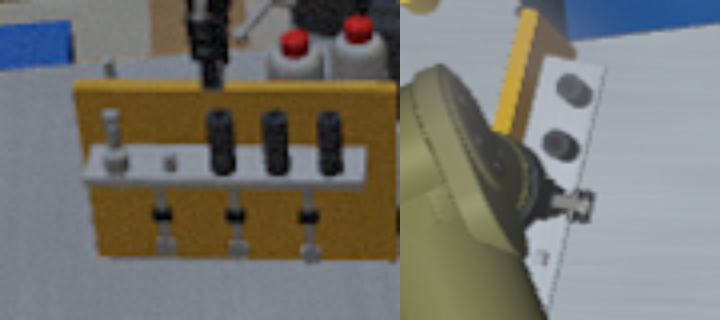

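The gripper hangs over the outermost of the three sockets (side crop ≈(220,140)); its outer finger is seen at (212,75). Descending and closing.

Emit:
play_rows --rows '[{"slide":[0,0,0.4],"roll":0,"grip":38},{"slide":[0,0,0.4],"roll":0,"grip":38},{"slide":[0,0,0.4],"roll":0,"grip":38},{"slide":[0,0,0.4],"roll":0,"grip":38},{"slide":[0,0,0.3],"roll":0,"grip":38},{"slide":[0,0,0.15],"roll":0,"grip":38},{"slide":[0,0,0],"roll":0,"grip":38},{"slide":[0,0,0],"roll":0,"grip":34},{"slide":[0,0,0],"roll":0,"grip":28},{"slide":[0,0,0],"roll":0,"grip":22}]' --newtons 20

```text
time_s: 20.45
tool_pos: [0.457, 0.2012, 0.2145]
eef_rot: [0.087, 0.996, 0.0, 0.001]
contact_force: [0.2, 0.6, 1.7]
grip_width: 0.302
gripper_force: 20.8
```

Emit:
play_rows --rows '[{"slide":[0,0,0],"roll":0,"grip":0},{"slide":[0,0,0],"roll":0,"grip":0},{"slide":[0,0,0],"roll":0,"grip":0},{"slide":[0,0,0],"roll":0,"grip":0},{"slide":[0,0,0],"roll":0,"grip":0},{"slide":[0,0,0],"roll":0,"grip":0},{"slide":[0,0,0],"roll":0,"grip":0},{"slide":[0,0,0],"roll":0,"grip":0},{"slide":[0,0,0],"roll":0,"grip":0},{"slide":[0,0,0],"roll":0,"grip":0}]' --newtons 60

```text
time_s: 21.45
tool_pos: [0.457, 0.2012, 0.2146]
eef_rot: [0.087, 0.996, 0.0, 0.001]
contact_force: [0.9, 1.3, 6.7]
grip_width: 0.287
gripper_force: 58.5
```

```bash
python3 -c "
from h import *
s=state()"
```

```text
t 21.45 tcp [0.457  0.2012 0.2146] psi 2.967 F [0.9 1.3 6.7] w 24.5 gf 58.5 q [ 0.65  0.09 -1.16  1.81  0.09  1.29  0.87]
```

Emit:
play_rows --rows '[{"slide":[0,0,-0.1],"roll":0,"grip":0},{"slide":[0,0,-0.1],"roll":0,"grip":0},{"slide":[0,0,-0.15],"roll":0,"grip":0},{"slide":[0,0,-0.15],"roll":0,"grip":0},{"slide":[0,0,-0.2],"roll":0,"grip":0},{"slide":[0,0,-0.25],"roll":0,"grip":0},{"slide":[0,0,-0.3],"roll":0,"grip":0},{"slide":[0,0,-0.4],"roll":0,"grip":0},{"slide":[0,0,-0.4],"roll":0,"grip":0},{"slide":[0,0,-0.3],"roll":0,"grip":0}]'

```text
time_s: 22.45
tool_pos: [0.4566, 0.201, 0.3095]
eef_rot: [0.087, 0.996, 0.0, 0.001]
contact_force: [0.7, -0.8, -1.6]
grip_width: 0.291
gripper_force: 62.9
```

```bash
python3 - <<'E'
from tops import *
s=state()
P=[]
for n in("side","top"):
    p,C,H=cl(n);P.append(p["img"][100:190,160:260] if n=="side" else 0)
    for o in tops(p,C,H,.242 if n=="top" else .2): print(n,o[0],o[2])
    print(tray(C,H))
cv2.imwrite("pics/c5.png",cv2.resize(P[0],(500,450))[...,::-1])
E
```

```text
t 22.45 tcp [0.4566 0.201  0.3095] psi 2.967 F [ 0.7 -0.8 -1.6] w 24.9 gf 62.9 q [ 0.7   0.01 -1.15  1.66  0.01  1.48  0.94]
side 87 [0.6429 0.2249 0.2392]
side 54 [0.673  0.171  0.2671]
side 99 [0.5072 0.1831 0.2347]
side 98 [0.5588 0.1757 0.2312]
side 27 [0.3561 0.2139 0.2332]
(3075, ((0.487748920917511, -0.30115631222724915), (0.22616204619407654, 0.16327661275863647), 0.25492075085639954), array([ 0.4849, -0.2935,  0.0055]))
top 471 [0.6814 0.1716 0.2643]
top 50 [0.5077 0.189  0.252 ]
(3118, ((0.4886629581451416, -0.297577828168869), (0.1635628491640091, 0.22689977288246155), 87.86026763916016), array([ 0.482 , -0.3013,  0.0045]))
```

View pics/c5.png

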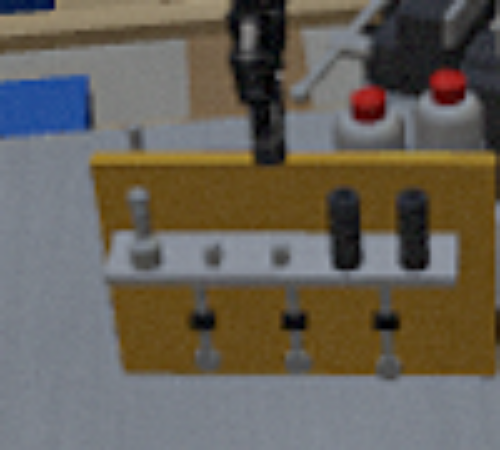

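Side crop: the first socket is in the fingers above the rail. Its stud is bare, two sockets remain at (345,228) and (412,228), and the extension is in place at (142,230). The tray has not moved.

Emit:
play_rows --rows '[{"slide":[-0.28,-0.795,0],"roll":0,"grip":0},{"slide":[-0.28,-0.795,0],"roll":0,"grip":0},{"slide":[-0.28,-0.795,0],"roll":0,"grip":0},{"slide":[-0.28,-0.795,0],"roll":0,"grip":0},{"slide":[-0.28,-0.795,0],"roll":0,"grip":0},{"slide":[-0.28,-0.795,0],"roll":0,"grip":0},{"slide":[-0.28,-0.795,0],"roll":0,"grip":0},{"slide":[-0.28,-0.795,0],"roll":0,"grip":0},{"slide":[-0.28,-0.795,0],"roll":0,"grip":0},{"slide":[-0.28,-0.795,0],"roll":0,"grip":0}]'

```text
time_s: 23.55
tool_pos: [0.5111, -0.1333, 0.307]
eef_rot: [0.087, 0.996, 0.0, -0.001]
contact_force: [0.2, 0.2, -0.8]
grip_width: 0.289
gripper_force: 62.9
```

Emit:
play_rows --rows '[{"slide":[-0.28,-0.795,0],"roll":0,"grip":0},{"slide":[-0.28,-0.795,0],"roll":0,"grip":0},{"slide":[-0.28,-0.795,0],"roll":0,"grip":0},{"slide":[-0.28,-0.795,0],"roll":0,"grip":0},{"slide":[-0.28,-0.8,0],"roll":0,"grip":0},{"slide":[0,0,0.6],"roll":0,"grip":0},{"slide":[0,0,0.7],"roll":0,"grip":0},{"slide":[0,0,0.7],"roll":0,"grip":0},{"slide":[0,0,0.7],"roll":0,"grip":0},{"slide":[0,0,0.5],"roll":0,"grip":0}]'

```text
time_s: 24.55
tool_pos: [0.5375, -0.298, 0.1766]
eef_rot: [0.087, 0.996, 0.001, -0.002]
contact_force: [-0.5, 0.5, -0.6]
grip_width: 0.29
gripper_force: 63.0
```

```bash
python3 - <<'E'
from tops import *
s=state()
p,C,H=cl("side");print(tray(C,H));cv2.imwrite("pics/c6.png",cv2.resize(p["img"][180:330,170:370],(800,600))[...,::-1])
print(slide(np.array([.54,-.298,.0325])-s["tool_pos"],psi()))
E
```

```text
t 24.55 tcp [ 0.5375 -0.298   0.1766] psi 2.967 F [-0.5  0.5 -0.6] w 24.8 gf 63.0 q [ 1.04  0.36 -0.71  1.59  0.24  1.28  1.68]
(3086, ((0.4876458942890167, -0.2904895544052124), (0.2266443520784378, 0.18345917761325836), 0.7901538610458374), array([ 0.4848, -0.293 ,  0.0056]))
[-0.06  0.01  3.6 ]
```

View pics/c6.png

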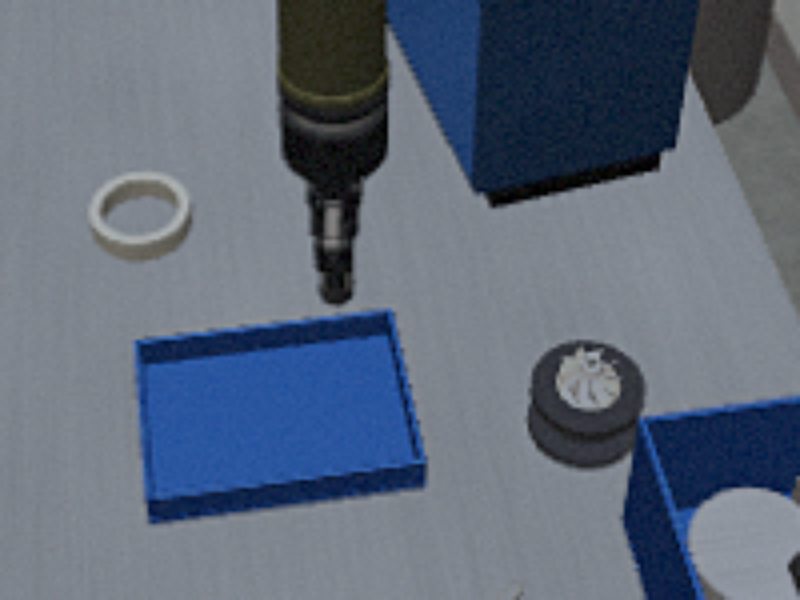

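The crop shows the socket at (335,290) in the fingers, hanging over the tray, which spans (140–425, 310–520) and is undisturbed. Lowering.

Emit:
play_rows --rows '[{"slide":[0,0,0.6],"roll":0,"grip":0},{"slide":[0,0,0.6],"roll":0,"grip":0},{"slide":[0,0,0.6],"roll":0,"grip":0},{"slide":[0,0,0.5],"roll":0,"grip":0},{"slide":[0,0,0.4],"roll":0,"grip":0},{"slide":[0,0,0.3],"roll":0,"grip":0},{"slide":[0,0,0.2],"roll":0,"grip":0},{"slide":[0,0,0.15],"roll":0,"grip":0},{"slide":[0,0,0.1],"roll":0,"grip":0},{"slide":[0,0,0.1],"roll":0,"grip":0}]'

```text
time_s: 25.6
tool_pos: [0.5394, -0.2987, 0.0381]
eef_rot: [0.087, 0.996, -0.0, 0.0]
contact_force: [-0.4, 0.9, -0.8]
grip_width: 0.291
gripper_force: 63.0
```

Emit:
play_rows --rows '[{"slide":[0,0,0],"roll":0,"grip":0},{"slide":[0,0,0],"roll":0,"grip":27},{"slide":[0,0,0],"roll":0,"grip":31},{"slide":[0,0,0],"roll":0,"grip":38},{"slide":[0,0,0],"roll":0,"grip":44},{"slide":[0,0,-0.3],"roll":0,"grip":44},{"slide":[0,0,-0.6],"roll":0,"grip":44},{"slide":[0,0,-0.8],"roll":0,"grip":44},{"slide":[0,0,-0.9],"roll":0,"grip":44},{"slide":[0,0,-1.0],"roll":0,"grip":44}]'

```text
time_s: 26.6
tool_pos: [0.5386, -0.2981, 0.1835]
eef_rot: [0.087, 0.996, 0.0, -0.0]
contact_force: [-0.1, -1.0, -0.2]
grip_width: 0.513
gripper_force: 0.0
```

```bash
python3 - <<'E'
from tops import *
s=state()
p,C,H=cl("side");print(tray(C,H));
m=(C[...,2]>.04)&(C[...,2]<.1)&(abs(C[...,0]-.486)<.1)&(abs(C[...,1]+.3)<.08);print(m.sum(),np.median(C[m],0),C[m][:,2].max() if m.any() else 0)
for o in tops(p,C,H,.2): print(o[0],o[2])
print(slide(np.array([.508,.192,.330])-s["tool_pos"],psi()))
E
```

```text
t 26.6 tcp [ 0.5386 -0.2981  0.1835] psi 2.967 F [-0.1 -1.  -0.2] w 43.8 gf 0.0 q [ 1.04  0.36 -0.72  1.58  0.24  1.29  1.68]
(2956, ((0.48800939321517944, -0.2912803590297699), (0.2287409007549286, 0.18368670344352722), 1.633210301399231), array([ 0.4811, -0.2947,  0.0055]))
88 [ 0.5376 -0.3068  0.0661] 0.07381417392762768
41 [0.6806 0.135  0.2667]
[ 2.88 11.94 -3.66]
```

Emit:
play_rows --rows '[{"slide":[0,0,-0.73],"roll":0,"grip":40},{"slide":[0,0,-0.73],"roll":0,"grip":40},{"slide":[0,0,-0.73],"roll":0,"grip":40},{"slide":[0,0,-0.73],"roll":0,"grip":40},{"slide":[0,0,-0.73],"roll":0,"grip":40},{"slide":[0.19,0.796,0],"roll":0,"grip":38},{"slide":[0.19,0.796,0],"roll":0,"grip":38},{"slide":[0.19,0.796,0],"roll":0,"grip":38},{"slide":[0.19,0.796,0],"roll":0,"grip":38},{"slide":[0.19,0.796,0],"roll":0,"grip":38}]'

```text
time_s: 27.65
tool_pos: [0.529, -0.1334, 0.3285]
eef_rot: [0.087, 0.996, -0.0, 0.001]
contact_force: [-0.5, 0.2, 0.1]
grip_width: 0.444
gripper_force: 0.0
```

Emit:
play_rows --rows '[{"slide":[0.19,0.796,0],"roll":0,"grip":38},{"slide":[0.19,0.796,0],"roll":0,"grip":38},{"slide":[0.19,0.796,0],"roll":0,"grip":38},{"slide":[0.19,0.796,0],"roll":0,"grip":38},{"slide":[0.19,0.796,0],"roll":0,"grip":38},{"slide":[0.19,0.796,0],"roll":0,"grip":38},{"slide":[0.19,0.796,0],"roll":0,"grip":38},{"slide":[0.19,0.796,0],"roll":0,"grip":38},{"slide":[0.19,0.796,0],"roll":0,"grip":38},{"slide":[0.22,0.796,0],"roll":0,"grip":38}]'

```text
time_s: 28.65
tool_pos: [0.5082, 0.1933, 0.3285]
eef_rot: [0.087, 0.996, -0.0, 0.001]
contact_force: [1.1, -0.1, -1.1]
grip_width: 0.442
gripper_force: 0.0
```

```bash
python3 - <<'E'
from tops import *
s=state()
for n in ("side","top"):
    p,C,H=cl(n)
    for o in tops(p,C,H,.2 if n=="side" else .242): print(n,o[0],o[2])
print(slide(np.array([.508,.192,.213])-s["tool_pos"],psi()))
E
```

```text
t 28.65 tcp [0.5082 0.1933 0.3285] psi 2.967 F [ 1.1 -0.1 -1.1] w 37.8 gf 0.0 q [ 0.55  0.17 -1.07  1.53  0.15  1.53  0.87]
side 45 [0.6788 0.2162 0.2671]
side 86 [0.6428 0.226  0.2351]
side 35 [0.6844 0.1374 0.2668]
side 93 [0.5075 0.1828 0.2372]
side 98 [0.5589 0.1747 0.2326]
side 28 [0.3566 0.2128 0.2341]
top 473 [0.6812 0.1733 0.2646]
[-0.   -0.03  2.89]
```

Emit:
play_rows --rows '[{"slide":[0,-0.05,0.5],"roll":0,"grip":38},{"slide":[0,0,0.5],"roll":0,"grip":38},{"slide":[0,0,0.5],"roll":0,"grip":38},{"slide":[0,0,0.5],"roll":0,"grip":38},{"slide":[0,0,0.4],"roll":0,"grip":38},{"slide":[0,0,0.3],"roll":0,"grip":38},{"slide":[0,0,0.15],"roll":0,"grip":38},{"slide":[0,0,0],"roll":0,"grip":34},{"slide":[0,0,0],"roll":0,"grip":28},{"slide":[0,0,0],"roll":0,"grip":22}]' --newtons 20

```text
time_s: 29.75
tool_pos: [0.5086, 0.1907, 0.2145]
eef_rot: [0.087, 0.996, 0.001, 0.001]
contact_force: [0.4, 0.8, 0.2]
grip_width: 0.285
gripper_force: 20.9
```

Emit:
play_rows --rows '[{"slide":[0,0,0],"roll":0,"grip":0},{"slide":[0,0,0],"roll":0,"grip":0},{"slide":[0,0,0],"roll":0,"grip":0},{"slide":[0,0,0],"roll":0,"grip":0},{"slide":[0,0,0],"roll":0,"grip":0},{"slide":[0,0,0],"roll":0,"grip":0},{"slide":[0,0,0],"roll":0,"grip":0},{"slide":[0,0,0],"roll":0,"grip":0},{"slide":[0,0,0],"roll":0,"grip":0},{"slide":[0,0,0],"roll":0,"grip":0}]' --newtons 60

```text
time_s: 30.75
tool_pos: [0.5087, 0.1906, 0.2146]
eef_rot: [0.087, 0.996, 0.001, 0.001]
contact_force: [0.3, 2.8, 5.1]
grip_width: 0.28
gripper_force: 58.8
```

Emit:
play_rows --rows '[{"slide":[0,0,-0.1],"roll":0,"grip":0},{"slide":[0,0,-0.1],"roll":0,"grip":0},{"slide":[0,0,-0.15],"roll":0,"grip":0},{"slide":[0,0,-0.15],"roll":0,"grip":0},{"slide":[0,0,-0.2],"roll":0,"grip":0},{"slide":[0,0,-0.25],"roll":0,"grip":0},{"slide":[0,0,-0.3],"roll":0,"grip":0},{"slide":[0,0,-0.4],"roll":0,"grip":0},{"slide":[0,0,-0.4],"roll":0,"grip":0},{"slide":[0,0,-0.3],"roll":0,"grip":0}]'

```text
time_s: 31.75
tool_pos: [0.5084, 0.1902, 0.3098]
eef_rot: [0.087, 0.996, 0.0, 0.001]
contact_force: [-0.5, 1.1, -1.1]
grip_width: 0.282
gripper_force: 63.4
```

```bash
python3 - <<'E'
from tops import *
s=state()
for n in ("side","top"):
    p,C,H=cl(n)
    for o in tops(p,C,H,.2 if n=="side" else .242): print(n,o[0],o[2])
    print(tray(C,H))
print(slide(np.array([.485,-.298,.31])-s["tool_pos"],psi()))
E
```

```text
t 31.75 tcp [0.5084 0.1902 0.3098] psi 2.967 F [-0.5  1.1 -1.1] w 24.0 gf 63.4 q [ 0.56  0.17 -1.07  1.57  0.15  1.49  0.88]
side 68 [0.6799 0.2069 0.2667]
side 85 [0.6431 0.2279 0.2329]
side 100 [0.5588 0.175  0.235 ]
side 32 [0.6768 0.137  0.2665]
side 24 [0.3565 0.2099 0.2342]
(2950, ((0.48741066455841064, -0.2907623052597046), (0.2262745201587677, 0.1849983036518097), 0.6032422780990601), array([ 0.4808, -0.2949,  0.0054]))
top 465 [0.6812 0.1738 0.2646]
(3052, ((0.48747876286506653, -0.2977372109889984), (0.16109496355056763, 0.2256481647491455), 88.31997680664062), array([ 0.4806, -0.3008,  0.0045]))
[ -1.55 -12.12  -0.  ]
```

Emit:
play_rows --rows '[{"slide":[-0.1,-0.808,0],"roll":0,"grip":0},{"slide":[-0.1,-0.808,0],"roll":0,"grip":0},{"slide":[-0.1,-0.808,0],"roll":0,"grip":0},{"slide":[-0.1,-0.808,0],"roll":0,"grip":0},{"slide":[-0.1,-0.808,0],"roll":0,"grip":0},{"slide":[-0.1,-0.808,0],"roll":0,"grip":0},{"slide":[-0.1,-0.808,0],"roll":0,"grip":0},{"slide":[-0.1,-0.808,0],"roll":0,"grip":0},{"slide":[-0.1,-0.808,0],"roll":0,"grip":0},{"slide":[-0.1,-0.808,0],"roll":0,"grip":0}]'

```text
time_s: 32.85
tool_pos: [0.4907, -0.1365, 0.3072]
eef_rot: [0.087, 0.996, -0.0, -0.0]
contact_force: [0.1, 0.2, -1.3]
grip_width: 0.275
gripper_force: 63.4
```

Emit:
play_rows --rows '[{"slide":[-0.1,-0.808,0],"roll":0,"grip":0},{"slide":[-0.1,-0.808,0],"roll":0,"grip":0},{"slide":[-0.1,-0.808,0],"roll":0,"grip":0},{"slide":[-0.11,-0.808,0],"roll":0,"grip":0},{"slide":[-0.11,-0.808,0],"roll":0,"grip":0},{"slide":[0,0,0.6],"roll":0,"grip":0},{"slide":[0,0,0.7],"roll":0,"grip":0},{"slide":[0,0,0.7],"roll":0,"grip":0},{"slide":[0,0,0.7],"roll":0,"grip":0},{"slide":[0,0,0.5],"roll":0,"grip":0}]'

```text
time_s: 33.85
tool_pos: [0.4825, -0.2975, 0.177]
eef_rot: [0.087, 0.996, 0.001, -0.001]
contact_force: [0.4, -0.5, -0.9]
grip_width: 0.28
gripper_force: 63.5
```

```bash
python3 - <<'E'
from tops import *
s=state()
p,C,H=cl("side");print(tray(C,H))
m=(C[...,2]>.04)&(C[...,2]<.08)&(abs(C[...,0]-.486)<.1)&(abs(C[...,1]+.3)<.08);print(m.sum(),np.median(C[m],0))
print(slide(np.array([.484,-.298,.0325])-s["tool_pos"],psi()))
E
```

```text
t 33.85 tcp [ 0.4825 -0.2975  0.177 ] psi 2.967 F [ 0.4 -0.5 -0.9] w 23.9 gf 63.5 q [ 1.09  0.24 -0.67  1.71  0.16  1.25  1.78]
(2952, ((0.48759061098098755, -0.28945302963256836), (0.22646266222000122, 0.18402491509914398), 0.6733800172805786), array([ 0.4808, -0.2946,  0.0054]))
91 [ 0.5383 -0.3077  0.0653]
[-0.04 -0.01  3.61]
```

Emit:
play_rows --rows '[{"slide":[-0.03,0,0.6],"roll":0,"grip":0},{"slide":[0,0,0.6],"roll":0,"grip":0},{"slide":[0,0,0.6],"roll":0,"grip":0},{"slide":[0,0,0.5],"roll":0,"grip":0},{"slide":[0,0,0.4],"roll":0,"grip":0},{"slide":[0,0,0.3],"roll":0,"grip":0},{"slide":[0,0,0.2],"roll":0,"grip":0},{"slide":[0,0,0.15],"roll":0,"grip":0},{"slide":[0,0,0.1],"roll":0,"grip":0},{"slide":[0,0,0.1],"roll":0,"grip":0}]'

```text
time_s: 34.9
tool_pos: [0.4854, -0.2986, 0.038]
eef_rot: [0.087, 0.996, -0.0, 0.0]
contact_force: [-0.2, -0.5, -2.6]
grip_width: 0.272
gripper_force: 63.5
```

Emit:
play_rows --rows '[{"slide":[0,0,0],"roll":0,"grip":0},{"slide":[0,0,0],"roll":0,"grip":26},{"slide":[0,0,0],"roll":0,"grip":31},{"slide":[0,0,0],"roll":0,"grip":38},{"slide":[0,0,0],"roll":0,"grip":44},{"slide":[0,0,-0.3],"roll":0,"grip":44},{"slide":[0,0,-0.6],"roll":0,"grip":44},{"slide":[0,0,-0.8],"roll":0,"grip":44},{"slide":[0,0,-0.9],"roll":0,"grip":44},{"slide":[0,0,-1.0],"roll":0,"grip":44}]'

```text
time_s: 35.9
tool_pos: [0.4846, -0.2979, 0.1835]
eef_rot: [0.087, 0.996, 0.0, -0.0]
contact_force: [0.7, 0.0, 0.9]
grip_width: 0.514
gripper_force: 0.0
```

Emit:
play_rows --rows '[{"slide":[0,0,-0.73],"roll":0,"grip":40},{"slide":[0,0,-0.73],"roll":0,"grip":40},{"slide":[0,0,-0.73],"roll":0,"grip":40},{"slide":[0,0,-0.73],"roll":0,"grip":40},{"slide":[0,0,-0.73],"roll":0,"grip":40},{"slide":[0.02,0.81,0],"roll":0,"grip":38},{"slide":[0.02,0.81,0],"roll":0,"grip":38},{"slide":[0.02,0.81,0],"roll":0,"grip":38},{"slide":[0.02,0.81,0],"roll":0,"grip":38},{"slide":[0.02,0.81,0],"roll":0,"grip":38}]'

```text
time_s: 36.9
tool_pos: [0.5092, -0.1363, 0.3288]
eef_rot: [0.087, 0.996, -0.0, 0.001]
contact_force: [1.3, -0.0, 0.1]
grip_width: 0.447
gripper_force: 0.0
```

```bash
python3 - <<'E'
from tops import *
s=state()
for n in ("side","top"):
    p,C,H=cl(n);print(tray(C,H))
    m=(C[...,2]>.04)&(C[...,2]<.08)&(abs(C[...,0]-.486)<.1)&(abs(C[...,1]+.3)<.08)
    k,L,st,ce=cv2.connectedComponentsWithStats(m.astype(np.uint8))
    for i in range(1,k):
        if st[i,4]>8:print(n,"sock",st[i,4],np.median(C[L==i],0))
    for o in tops(p,C,H,.2 if n=="side" else .242): print(n,o[0],o[2])
print(slide(np.array([.559,.1825,.328])-s["tool_pos"],psi()))
E
```

```text
t 36.9 tcp [ 0.5092 -0.1363  0.3288] psi 2.967 F [ 1.3 -0.   0.1] w 38.2 gf 0.0 q [ 0.97  0.07 -0.8   1.57  0.05  1.52  1.57]
(2841, ((0.48759937286376953, -0.29036110639572144), (0.2262951135635376, 0.18468469381332397), 0.6838271021842957), array([ 0.4808, -0.2964,  0.0055]))
side sock 85 [ 0.5384 -0.3075  0.0663]
side sock 81 [ 0.484  -0.3066  0.067 ]
side 88 [0.6837 0.1795 0.2667]
side 91 [0.643  0.2262 0.2415]
side 18 [0.356  0.209  0.2326]
side 31 [0.5651 0.1735 0.2139]
(1465, ((0.4886123836040497, -0.33957740664482117), (0.09387412667274475, 0.22638234496116638), 84.02230834960938), array([ 0.4667, -0.3401,  0.0046]))
top sock 33 [ 0.4803 -0.3034  0.068 ]
top 476 [0.6809 0.1741 0.2646]
[0.08 8.07 0.02]
```

Emit:
play_rows --rows '[{"slide":[0.01,0.807,0],"roll":0,"grip":38},{"slide":[0.01,0.807,0],"roll":0,"grip":38},{"slide":[0.01,0.807,0],"roll":0,"grip":38},{"slide":[0.01,0.807,0],"roll":0,"grip":38},{"slide":[0.01,0.807,0],"roll":0,"grip":38},{"slide":[0.01,0.807,0],"roll":0,"grip":38},{"slide":[0.01,0.807,0],"roll":0,"grip":38},{"slide":[0.01,0.807,0],"roll":0,"grip":38},{"slide":[0,0.807,0],"roll":0,"grip":38},{"slide":[0,0.807,0],"roll":0,"grip":38}]'

```text
time_s: 38.0
tool_pos: [0.5624, 0.181, 0.3285]
eef_rot: [0.088, 0.996, -0.0, 0.0]
contact_force: [0.5, -0.2, 0.8]
grip_width: 0.444
gripper_force: 0.0
```

```bash
python3 - <<'E'
from tops import *
s=state()
for n in ("side",):
    p,C,H=cl(n);save(p,"side7.png")
    for o in tops(p,C,H,.2): print(n,o[0],o[2])
print(slide(np.array([.559,.1825,.213])-s["tool_pos"],psi()))
E
```

```text
t 38.0 tcp [0.5624 0.181  0.3285] psi 2.966 F [ 0.5 -0.2  0.8] w 37.9 gf 0.0 q [ 0.45  0.3  -1.01  1.42  0.25  1.56  0.85]
side 35 [0.6811 0.2099 0.2666]
side 83 [0.6429 0.2268 0.2357]
side 33 [0.683  0.1433 0.2665]
side 98 [0.5584 0.1741 0.2355]
side 23 [0.3563 0.2104 0.2313]
[0.09 0.02 2.89]
```

Emit:
play_rows --rows '[{"slide":[0.08,0.02,0.5],"roll":0,"grip":38},{"slide":[0,0,0.5],"roll":0,"grip":38},{"slide":[0,0,0.5],"roll":0,"grip":38},{"slide":[0,0,0.5],"roll":0,"grip":38},{"slide":[0,0,0.4],"roll":0,"grip":38},{"slide":[0,0,0.3],"roll":0,"grip":38},{"slide":[0,0,0.15],"roll":0,"grip":38},{"slide":[0,0,0],"roll":0,"grip":34},{"slide":[0,0,0],"roll":0,"grip":28},{"slide":[0,0,0],"roll":0,"grip":22}]' --newtons 20

```text
time_s: 39.05
tool_pos: [0.5596, 0.1821, 0.2146]
eef_rot: [0.087, 0.996, 0.0, 0.001]
contact_force: [-0.0, -0.5, 0.8]
grip_width: 0.277
gripper_force: 19.9
```

Emit:
play_rows --rows '[{"slide":[0,0,0],"roll":0,"grip":0},{"slide":[0,0,0],"roll":0,"grip":0},{"slide":[0,0,0],"roll":0,"grip":0},{"slide":[0,0,0],"roll":0,"grip":0},{"slide":[0,0,0],"roll":0,"grip":0},{"slide":[0,0,0],"roll":0,"grip":0},{"slide":[0,0,0],"roll":0,"grip":0},{"slide":[0,0,0],"roll":0,"grip":0},{"slide":[0,0,0],"roll":0,"grip":0},{"slide":[0,0,0],"roll":0,"grip":0}]' --newtons 60

```text
time_s: 40.05
tool_pos: [0.5596, 0.1821, 0.2147]
eef_rot: [0.087, 0.996, 0.0, 0.001]
contact_force: [-0.1, -1.5, 6.1]
grip_width: 0.27
gripper_force: 58.5
```

Emit:
play_rows --rows '[{"slide":[0,0,-0.1],"roll":0,"grip":0},{"slide":[0,0,-0.1],"roll":0,"grip":0},{"slide":[0,0,-0.15],"roll":0,"grip":0},{"slide":[0,0,-0.15],"roll":0,"grip":0},{"slide":[0,0,-0.2],"roll":0,"grip":0},{"slide":[0,0,-0.25],"roll":0,"grip":0},{"slide":[0,0,-0.3],"roll":0,"grip":0},{"slide":[0,0,-0.4],"roll":0,"grip":0},{"slide":[0,0,-0.4],"roll":0,"grip":0},{"slide":[0,0,-0.3],"roll":0,"grip":0}]'

```text
time_s: 41.05
tool_pos: [0.5595, 0.182, 0.3099]
eef_rot: [0.087, 0.996, 0.0, 0.001]
contact_force: [0.3, -0.6, -0.8]
grip_width: 0.266
gripper_force: 61.9
```

```bash
python3 - <<'E'
from tops import *
s=state()
for n in ("side","top"):
    p,C,H=cl(n)
    for o in tops(p,C,H,.2 if n=="side" else .242): print(n,o[0],o[2])
    print(tray(C,H))
    m=(C[...,2]>.04)&(C[...,2]<.08)&(abs(C[...,0]-.486)<.1)&(abs(C[...,1]+.3)<.08)
    k,L,st,ce=cv2.connectedComponentsWithStats(m.astype(np.uint8))
    for i in range(1,k):
        if st[i,4]>8:print(n,"sock",st[i,4],np.median(C[L==i],0))
print(slide(np.array([.430,-.298,.31])-s["tool_pos"],psi()))
E
```

```text
t 41.05 tcp [0.5595 0.182  0.3099] psi 2.967 F [ 0.3 -0.6 -0.8] w 22.7 gf 61.9 q [ 0.46  0.29 -1.01  1.46  0.25  1.52  0.85]
side 97 [0.6844 0.1863 0.2666]
side 85 [0.6428 0.2263 0.2361]
side 22 [0.3568 0.2103 0.234 ]
(2831, ((0.487819105386734, -0.29163700342178345), (0.22799621522426605, 0.1820397824048996), 1.4176052808761597), array([ 0.4808, -0.2959,  0.0054]))
side sock 86 [ 0.5381 -0.3072  0.0655]
side sock 84 [ 0.4837 -0.3072  0.0648]
top 477 [0.6808 0.1734 0.2646]
(2983, ((0.48822256922721863, -0.2976911962032318), (0.1627151221036911, 0.2265150547027588), 88.03382110595703), array([ 0.4807, -0.3011,  0.0046]))
top sock 61 [ 0.5356 -0.2972  0.0677]
top sock 57 [ 0.483  -0.2975  0.0669]
[  1.1  -12.38  -0.  ]
```

Emit:
play_rows --rows '[{"slide":[0.07,-0.825,0],"roll":0,"grip":0},{"slide":[0.07,-0.825,0],"roll":0,"grip":0},{"slide":[0.07,-0.825,0],"roll":0,"grip":0},{"slide":[0.07,-0.825,0],"roll":0,"grip":0},{"slide":[0.07,-0.825,0],"roll":0,"grip":0},{"slide":[0.07,-0.825,0],"roll":0,"grip":0},{"slide":[0.07,-0.825,0],"roll":0,"grip":0},{"slide":[0.07,-0.825,0],"roll":0,"grip":0},{"slide":[0.07,-0.825,0],"roll":0,"grip":0},{"slide":[0.07,-0.825,0],"roll":0,"grip":0}]'

```text
time_s: 42.15
tool_pos: [0.4733, -0.1395, 0.3073]
eef_rot: [0.087, 0.996, -0.0, -0.0]
contact_force: [-0.4, 0.3, -1.2]
grip_width: 0.264
gripper_force: 61.9
```

Emit:
play_rows --rows '[{"slide":[0.08,-0.825,0],"roll":0,"grip":0},{"slide":[0.08,-0.825,0],"roll":0,"grip":0},{"slide":[0.08,-0.825,0],"roll":0,"grip":0},{"slide":[0.08,-0.825,0],"roll":0,"grip":0},{"slide":[0.08,-0.825,0],"roll":0,"grip":0},{"slide":[0,0,0.6],"roll":0,"grip":0},{"slide":[0,0,0.7],"roll":0,"grip":0},{"slide":[0,0,0.7],"roll":0,"grip":0},{"slide":[0,0,0.7],"roll":0,"grip":0},{"slide":[0,0,0.5],"roll":0,"grip":0}]'

```text
time_s: 43.15
tool_pos: [0.4286, -0.2973, 0.1772]
eef_rot: [0.087, 0.996, 0.001, -0.001]
contact_force: [0.0, 0.5, -1.1]
grip_width: 0.264
gripper_force: 61.9
```

```bash
python3 - <<'E'
from tops import *
s=state()
p,C,H=cl("side");print(tray(C,H))
m=(C[...,2]>.04)&(C[...,2]<.08)&(abs(C[...,0]-.486)<.1)&(abs(C[...,1]+.3)<.08);print(m.sum(),np.median(C[m],0))
print(slide(np.array([.430,-.298,.0325])-s["tool_pos"],psi()))
E
```

```text
t 43.15 tcp [ 0.4286 -0.2973  0.1772] psi 2.967 F [ 0.   0.5 -1.1] w 22.5 gf 61.9 q [ 1.15  0.13 -0.64  1.82  0.08  1.22  1.89]
(2835, ((0.4873742461204529, -0.29348045587539673), (0.22608773410320282, 0.17997778952121735), 1.0139414072036743), array([ 0.4805, -0.2966,  0.0054]))
176 [ 0.5247 -0.3075  0.0656]
[-0.04 -0.01  3.62]
```

Emit:
play_rows --rows '[{"slide":[-0.03,0,0.6],"roll":0,"grip":0},{"slide":[0,0,0.6],"roll":0,"grip":0},{"slide":[0,0,0.6],"roll":0,"grip":0},{"slide":[0,0,0.5],"roll":0,"grip":0},{"slide":[0,0,0.4],"roll":0,"grip":0},{"slide":[0,0,0.3],"roll":0,"grip":0},{"slide":[0,0,0.2],"roll":0,"grip":0},{"slide":[0,0,0.15],"roll":0,"grip":0},{"slide":[0,0,0.1],"roll":0,"grip":0},{"slide":[0,0,0.1],"roll":0,"grip":0}]'

```text
time_s: 44.2
tool_pos: [0.4313, -0.2986, 0.038]
eef_rot: [0.087, 0.996, -0.0, 0.0]
contact_force: [-0.1, -0.1, -1.7]
grip_width: 0.266
gripper_force: 62.0
```

Emit:
play_rows --rows '[{"slide":[0,0,0],"roll":0,"grip":0},{"slide":[0,0,0],"roll":0,"grip":26},{"slide":[0,0,0],"roll":0,"grip":31},{"slide":[0,0,0],"roll":0,"grip":38},{"slide":[0,0,0],"roll":0,"grip":44},{"slide":[0,0,-0.3],"roll":0,"grip":44},{"slide":[0,0,-0.6],"roll":0,"grip":44},{"slide":[0,0,-0.8],"roll":0,"grip":44},{"slide":[0,0,-0.9],"roll":0,"grip":44},{"slide":[0,0,-1.0],"roll":0,"grip":44}]'

```text
time_s: 45.2
tool_pos: [0.4306, -0.2978, 0.1835]
eef_rot: [0.087, 0.996, 0.0, -0.0]
contact_force: [-0.1, -1.0, 0.1]
grip_width: 0.513
gripper_force: 0.0
```

Emit:
play_rows --rows '[{"slide":[0,0,-0.9],"roll":0.15,"grip":38},{"slide":[0,0,-0.9],"roll":0.15,"grip":38},{"slide":[0,0,-0.9],"roll":0.15,"grip":38},{"slide":[0,0,-0.9],"roll":0.15,"grip":38},{"slide":[0,0,-0.9],"roll":0.15,"grip":38},{"slide":[0,0,0],"roll":0.15,"grip":38},{"slide":[0,0,0],"roll":0.15,"grip":38},{"slide":[0,0,0],"roll":0.15,"grip":38},{"slide":[0,0,0],"roll":0.15,"grip":38},{"slide":[0,0,0],"roll":0.15,"grip":38}]'

```text
time_s: 46.2
tool_pos: [0.4309, -0.2978, 0.3627]
eef_rot: [0.745, 0.667, 0.0, 0.0]
contact_force: [0.1, 0.6, 0.1]
grip_width: 0.446
gripper_force: 0.0
```

```bash
python3 - <<'E'
from tops import *
s=state()
for n in ("side","top"):
    p,C,H=cl(n);save(p,n+"8.png");print(tray(C,H))
    m=(C[...,2]>.04)&(C[...,2]<.08)&(abs(C[...,0]-.486)<.1)&(abs(C[...,1]+.3)<.08)
    k,L,st,ce=cv2.connectedComponentsWithStats(m.astype(np.uint8))
    for i in range(1,k):
        if st[i,4]>8:print(n,"sock",st[i,4],np.median(C[L==i],0))
    yel=(H[...,0]>15)&(H[...,0]<35)&(H[...,1]>110)&(C[...,0]>.3)&(C[...,2]>.251)&(abs(C[...,1])<.36)&(C[...,2]<.27)
    T=C[yel][:,:2];l=cv2.fitLine(T.astype(np.float32),cv2.DIST_HUBER,0,.01,.01).ravel();print("door line",len(T),l)
a=cv2.imread("pics/side8.png")[100:320,150:370];b=cv2.imread("pics/top8.png")[130:330,80:380]
cv2.imwrite("pics/c8.png",cv2.hconcat([cv2.resize(a,(400,400)),cv2.copyMakeBorder(cv2.resize(b,(400,267)),0,133,0,0,0)]))
E
```

```text
t 46.2 tcp [ 0.4309 -0.2978  0.3627] psi 1.461 F [0.1 0.6 0.1] w 38.1 gf 0.0 q [ 1.12  0.05 -0.58  1.52  0.03  1.58  0.43]
(2729, ((0.4877912998199463, -0.289097398519516), (0.22681474685668945, 0.18694862723350525), 0.580119252204895), array([ 0.4836, -0.2973,  0.0054]))
side sock 85 [ 0.5383 -0.3079  0.0668]
side sock 84 [ 0.4837 -0.3072  0.0651]
side sock 76 [ 0.432  -0.3064  0.066 ]
door line 166 [ 0.989  -0.1482  0.5036  0.2366]
(2904, ((0.48509329557418823, -0.3053867816925049), (0.2250903695821762, 0.1715528964996338), 0.3276612162590027), array([ 0.4815, -0.3009,  0.0045]))
top sock 59 [ 0.5363 -0.2978  0.0679]
top sock 57 [ 0.4808 -0.2975  0.0675]
top sock 53 [ 0.4309 -0.2967  0.0682]
door line 567 [ 0.9875 -0.1575  0.4696  0.2449]
```

View pics/c8.png

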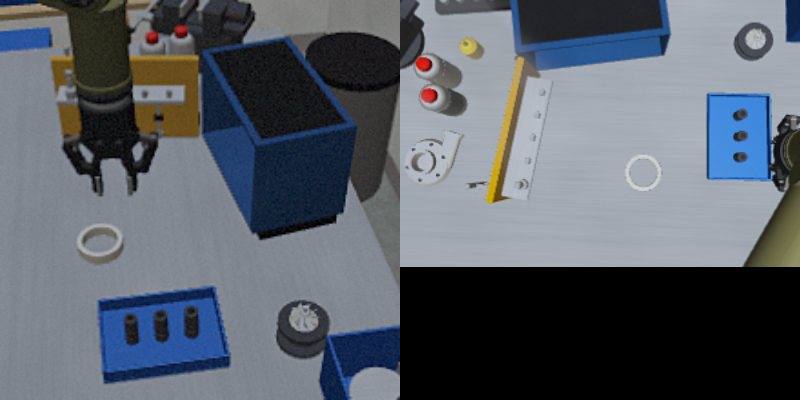

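The three sockets stand in the tray at side crop (131,328), (161,325) and (191,321). All other studs are bare, and the extension is still on the end stud at top crop (522,184). Now I will grip the top edge again to swing the door shut.

Emit:
play_rows --rows '[{"slide":[0,0,0],"roll":0.15,"grip":38},{"slide":[0,0,0],"roll":0.15,"grip":38},{"slide":[0,0,0],"roll":0.15,"grip":38},{"slide":[0,0,0],"roll":0.15,"grip":38},{"slide":[0,0,0],"roll":0.15,"grip":38},{"slide":[0,0,0],"roll":0.15,"grip":38},{"slide":[0,0,0],"roll":0.15,"grip":38},{"slide":[0,0,0],"roll":0.15,"grip":38},{"slide":[0,0,0],"roll":0.15,"grip":38},{"slide":[0,0,0],"roll":0.15,"grip":38}]'

```text
time_s: 47.3
tool_pos: [0.4309, -0.298, 0.3623]
eef_rot: [1.0, -0.017, 0.0, 0.0]
contact_force: [0.4, -0.3, 0.5]
grip_width: 0.442
gripper_force: 0.0
```

Emit:
play_rows --rows '[{"slide":[0,0,0],"roll":0.115,"grip":38},{"slide":[0.07,-0.85,0],"roll":0,"grip":38},{"slide":[0.07,-0.85,0],"roll":0,"grip":38},{"slide":[0.07,-0.85,0],"roll":0,"grip":38},{"slide":[0.07,-0.85,0],"roll":0,"grip":38},{"slide":[0.07,-0.85,0],"roll":0,"grip":38},{"slide":[0.07,-0.85,0],"roll":0,"grip":38},{"slide":[0.06,-0.85,0],"roll":0,"grip":38},{"slide":[0.06,-0.85,0],"roll":0,"grip":38},{"slide":[0.06,-0.83,0],"roll":0,"grip":38}]'

```text
time_s: 48.3
tool_pos: [0.4996, 0.0018, 0.3624]
eef_rot: [0.997, -0.072, 0.0, 0.0]
contact_force: [0.1, 0.2, -0.8]
grip_width: 0.446
gripper_force: 0.0
```

Emit:
play_rows --rows '[{"slide":[-0.25,-0.59,0],"roll":0,"grip":38},{"slide":[-0.25,-0.59,0],"roll":0,"grip":38},{"slide":[-0.25,-0.59,0],"roll":0,"grip":38},{"slide":[-0.25,-0.59,0],"roll":0,"grip":38},{"slide":[-0.25,-0.59,0],"roll":0,"grip":38},{"slide":[-0.25,-0.59,0],"roll":0,"grip":38},{"slide":[-0.25,-0.59,0],"roll":0,"grip":38},{"slide":[-0.25,-0.59,0],"roll":0,"grip":38},{"slide":[-0.25,-0.59,0],"roll":0,"grip":38},{"slide":[-0.25,-0.59,0],"roll":0,"grip":38}]'

```text
time_s: 49.3
tool_pos: [0.435, 0.2494, 0.3623]
eef_rot: [0.997, -0.072, 0.001, 0.0]
contact_force: [0.4, 0.3, -0.2]
grip_width: 0.444
gripper_force: 0.0
```

```bash
python3 - <<'E'
from tops import *
s=state()
for n in ("side","top"):
    p,C,H=cl(n)
    yel=(H[...,0]>15)&(H[...,0]<35)&(H[...,1]>110)&(C[...,0]>.3)&(C[...,2]>.251)&(abs(C[...,1])<.36)&(C[...,2]<.27)
    T=C[yel][:,:2];l=cv2.fitLine(T.astype(np.float32),cv2.DIST_HUBER,0,.01,.01).ravel();print("door line",n,len(T),l, "y at tcp",l[3]+(s["tool_pos"][0]-l[2])*l[1]/l[0])
print(slide(np.array([.438,.248,.228])-s["tool_pos"],psi()))
E
```

```text
t 49.3 tcp [0.435  0.2494 0.3623] psi -0.144 F [ 0.4  0.3 -0.2] w 37.9 gf 0.0 q [ 0.57  0.01 -1.14  1.56  0.01  1.58 -2.28]
door line side 258 [ 0.9879 -0.1548  0.4797  0.2404] y at tcp 0.2474347135607311
door line top 513 [ 0.9873 -0.1587  0.4746  0.2442] y at tcp 0.25056921746954475
[0.08 0.02 3.36]
```

Emit:
play_rows --rows '[{"slide":[0,0,0.5],"roll":0.012,"grip":38},{"slide":[0,0,0.5],"roll":0,"grip":38},{"slide":[0,0,0.5],"roll":0,"grip":38},{"slide":[0,0,0.5],"roll":0,"grip":38},{"slide":[0,0,0.5],"roll":0,"grip":38},{"slide":[0,0,0.4],"roll":0,"grip":38},{"slide":[0,0,0.3],"roll":0,"grip":38},{"slide":[0,0,0.16],"roll":0,"grip":38},{"slide":[0,0,0],"roll":0,"grip":38},{"slide":[0,0,0],"roll":0,"grip":30}]' --newtons 20

```text
time_s: 50.4
tool_pos: [0.436, 0.2483, 0.2279]
eef_rot: [0.997, -0.08, 0.0, -0.0]
contact_force: [-0.2, 1.0, 0.6]
grip_width: 0.351
gripper_force: 0.0
```

Emit:
play_rows --rows '[{"slide":[0,0,0],"roll":0,"grip":20},{"slide":[0,0,0],"roll":0,"grip":10},{"slide":[0,0,0],"roll":0,"grip":0},{"slide":[0,0,0],"roll":0,"grip":0},{"slide":[0,0,0],"roll":0,"grip":0},{"slide":[0,0,0],"roll":0,"grip":0},{"slide":[0,0,0],"roll":0,"grip":0},{"slide":[0,0,0],"roll":0,"grip":0},{"slide":[0,0,0],"roll":0,"grip":0},{"slide":[0,0,0],"roll":0,"grip":0}]' --newtons 20

```text
time_s: 51.4
tool_pos: [0.4362, 0.2492, 0.2284]
eef_rot: [0.997, -0.079, 0.001, -0.001]
contact_force: [0.3, 2.5, 6.5]
grip_width: 0.182
gripper_force: 22.4
```

```bash
python3 - <<'E'
from tops import *
s=state();t=s["tool_pos"][:2];ps=psi()
# hinge refit from the earlier panel-grip arc (same radius, offset)
A=np.array([[.5191,.0479],[.4392,.142],[.4256,.2538]])
M=np.c_[2*A,np.ones(3)];c=np.linalg.solve(M,(A**2).sum(1));print("circ",c[:2],np.sqrt(c[2]+c[:2]@c[:2]))
for O in([.636,.2217],[.638,.223]):
    v=t-np.array(O)
    for da in(-.07,):
        Rm=np.array([[np.cos(da),np.sin(da)],[-np.sin(da),np.cos(da)]])
        print(np.hypot(*v),np.array([*(np.linalg.norm(v),)]), (lambda d:[np.cos(ps)*d[0]+np.sin(ps)*d[1],np.sin(ps)*d[0]-np.cos(ps)*d[1]])((Rm@v-v)/.04))
E
```

```text
t 51.4 tcp [0.4362 0.2492 0.2284] psi -0.159 F [0.3 2.5 6.5] w 15.5 gf 22.4 q [ 0.54  0.09 -1.15  1.79  0.08  1.32 -2.36]
circ [0.6285 0.2218] 0.20540450960719206
0.2017283444524214 [0.2017] [np.float64(0.0202425132897052), np.float64(0.3523715795037734)]
0.20353850898970152 [0.2035] [np.float64(0.02314924587944231), np.float64(0.3553664778910835)]
```

Emit:
play_rows --rows '[{"slide":[0.02,0.35,0],"roll":-0.07,"grip":0},{"slide":[0.02,0.35,0],"roll":-0.07,"grip":0},{"slide":[0.02,0.35,0],"roll":-0.07,"grip":0},{"slide":[0.02,0.35,0],"roll":-0.07,"grip":0},{"slide":[0.02,0.35,0],"roll":-0.07,"grip":0},{"slide":[0.02,0.35,0],"roll":-0.07,"grip":0},{"slide":[0.02,0.35,0],"roll":-0.07,"grip":0},{"slide":[0.02,0.35,0],"roll":-0.07,"grip":0},{"slide":[0.02,0.35,0],"roll":-0.07,"grip":0},{"slide":[0.02,0.35,0],"roll":-0.07,"grip":0}]'

```text
time_s: 52.4
tool_pos: [0.4651, 0.1166, 0.2284]
eef_rot: [0.963, 0.27, 0.001, -0.001]
contact_force: [0.7, 7.9, 5.4]
grip_width: 0.184
gripper_force: 31.1
```

```bash
python3 - <<'E'
from tops import *
s=state();A=np.array([[.4362,.2492],s["tool_pos"][:2]]);print(np.hypot(*(A-[.634,.2217]).T))
E
```

```text
t 52.4 tcp [0.4651 0.1166 0.2284] psi 0.547 F [0.7 7.9 5.4] w 15.7 gf 31.1 q [ 0.72 -0.02 -0.99  1.84 -0.02  1.31 -1.29]
[0.1997 0.199 ]
```

Emit:
play_rows --rows '[{"slide":[0.02,0.35,0],"roll":-0.07,"grip":0},{"slide":[0.02,0.35,0],"roll":-0.07,"grip":0},{"slide":[0.02,0.35,0],"roll":-0.07,"grip":0},{"slide":[0.02,0.35,0],"roll":-0.07,"grip":0},{"slide":[0.02,0.35,0],"roll":-0.07,"grip":0},{"slide":[0.02,0.35,0],"roll":-0.07,"grip":0},{"slide":[0.02,0.35,0],"roll":-0.07,"grip":0},{"slide":[0.02,0.35,0],"roll":-0.07,"grip":0},{"slide":[0.02,0.35,0],"roll":-0.07,"grip":0},{"slide":[0.02,0.35,0],"roll":-0.07,"grip":0}]'

```text
time_s: 53.4
tool_pos: [0.5728, 0.0353, 0.2284]
eef_rot: [0.811, 0.585, 0.001, -0.003]
contact_force: [-3.8, 10.7, 7.5]
grip_width: 0.18
gripper_force: 34.3
```

Emit:
play_rows --rows '[{"slide":[0.01,0.2,0],"roll":-0.04,"grip":0},{"slide":[0.01,0.2,0],"roll":-0.04,"grip":0},{"slide":[0.01,0.2,0],"roll":-0.04,"grip":0},{"slide":[0.01,0.2,0],"roll":-0.04,"grip":0},{"slide":[0.01,0.2,0],"roll":-0.04,"grip":0},{"slide":[0,0,0],"roll":0,"grip":0},{"slide":[0,0,0],"roll":0,"grip":36},{"slide":[0,0,0],"roll":0,"grip":36},{"slide":[0,0,0],"roll":0,"grip":36},{"slide":[0,0,0],"roll":0,"grip":36}]'

```text
time_s: 54.4
tool_pos: [0.6122, 0.0206, 0.2269]
eef_rot: [0.752, 0.659, -0.001, 0.0]
contact_force: [0.2, 0.0, -0.5]
grip_width: 0.421
gripper_force: 0.0
```

Emit:
play_rows --rows '[{"slide":[0,0,-0.2],"roll":0,"grip":36},{"slide":[0,0,-0.4],"roll":0,"grip":36},{"slide":[0,0,-0.5],"roll":0,"grip":36},{"slide":[0,0,-0.5],"roll":0,"grip":36},{"slide":[0,0,-0.5],"roll":0,"grip":36},{"slide":[0,0,-0.4],"roll":0,"grip":36},{"slide":[0,0,0],"roll":0,"grip":0},{"slide":[0,0,0],"roll":0,"grip":0},{"slide":[0,0,0],"roll":0,"grip":0},{"slide":[0,0,0],"roll":0,"grip":0}]'

```text
time_s: 55.4
tool_pos: [0.612, 0.0215, 0.3264]
eef_rot: [0.752, 0.659, -0.001, -0.0]
contact_force: [-0.3, -0.8, 0.4]
grip_width: -0.002
gripper_force: 0.0
```

```bash
python3 - <<'E'
from tops import *
s=state()
for n in ("side","top"):
    p,C,H=cl(n);save(p,n+"9.png")
    yel=(H[...,0]>15)&(H[...,0]<35)&(H[...,1]>110)&(C[...,0]>.3)&(C[...,2]>.251)&(abs(C[...,1])<.36)&(C[...,2]<.27)
    T=C[yel][:,:2];l=cv2.fitLine(T.astype(np.float32),cv2.DIST_HUBER,0,.01,.01).ravel();print("door line",n,len(T),l)
a=cv2.imread("pics/side9.png")[100:320,150:370];b=cv2.imread("pics/top9.png")[100:300,80:380]
cv2.imwrite("pics/c9.png",cv2.hconcat([cv2.resize(a,(400,400)),cv2.copyMakeBorder(cv2.resize(b,(400,267)),0,133,0,0,0)]))
E
```

```text
t 55.4 tcp [0.612  0.0215 0.3264] psi 1.44 F [-0.3 -0.8  0.4] w -0.2 gf 0.0 q [ 0.67  0.35 -0.98  1.37  0.29  1.57 -0.42]
door line side 176 [0.0779 0.997  0.6095 0.0081]
door line top 306 [0.0855 0.9963 0.6177 0.1079]
```

View pics/c9.png

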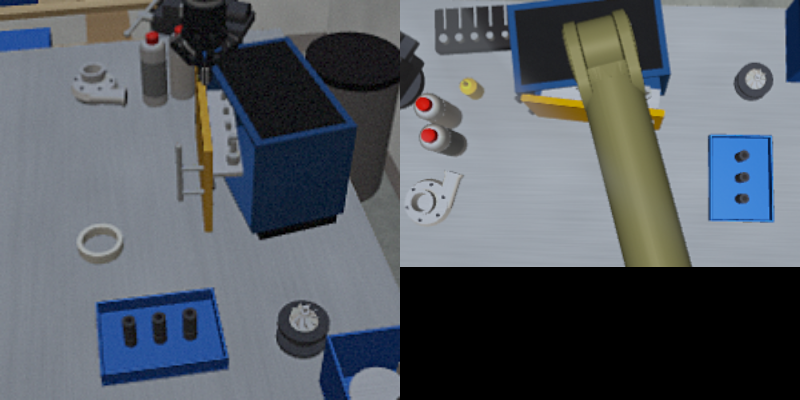

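The view shows the door about 0.23 rad open, the extension still on its stud (≈(232,165)), the sockets in the tray, and nothing disturbed. Now I will push the outer face with shut fingers.

Emit:
play_rows --rows '[{"slide":[0,0,0],"roll":-0.14,"grip":0},{"slide":[0,0,0],"roll":-0.14,"grip":0},{"slide":[-0.09,-0.31,0],"roll":0,"grip":0},{"slide":[-0.09,-0.31,0],"roll":0,"grip":0},{"slide":[-0.09,-0.31,0],"roll":0,"grip":0},{"slide":[-0.09,-0.31,0],"roll":0,"grip":0},{"slide":[0,0,0.5],"roll":0,"grip":0},{"slide":[0,0,0.7],"roll":0,"grip":0},{"slide":[0,0,0.7],"roll":0,"grip":0},{"slide":[0,0,0.7],"roll":0,"grip":0}]'

```text
time_s: 56.5
tool_pos: [0.5652, -0.0001, 0.2221]
eef_rot: [0.653, 0.758, -0.0, 0.0]
contact_force: [0.2, -0.8, -0.5]
grip_width: 0.002
gripper_force: 0.0
```

Emit:
play_rows --rows '[{"slide":[0,0,0.2],"roll":0,"grip":0},{"slide":[0,0.1,0],"roll":0,"grip":0},{"slide":[0,0.2,0],"roll":0,"grip":0},{"slide":[0,0.2,0],"roll":0,"grip":0},{"slide":[0,0.2,0],"roll":0,"grip":0},{"slide":[0,0.2,0],"roll":0,"grip":0},{"slide":[0,0.2,0],"roll":0,"grip":0},{"slide":[0,0.2,0],"roll":0,"grip":0},{"slide":[0,0.2,0],"roll":0,"grip":0},{"slide":[0,0.1,0],"roll":0,"grip":0}]'

```text
time_s: 57.5
tool_pos: [0.6306, 0.0091, 0.2162]
eef_rot: [0.653, 0.757, 0.001, 0.001]
contact_force: [-1.2, -4.4, 6.0]
grip_width: 0.002
gripper_force: 3.0
```

```bash
cat > door.py <<'E'
from tops import *
state()
for n in ("side","top"):
    p,C,H=cl(n)
    yel=(H[...,0]>15)&(H[...,0]<35)&(H[...,1]>110)&(C[...,0]>.3)&(abs(C[...,1])<.36)&(C[...,2]<.27)
    for nm,m in(("top edge",yel&(C[...,2]>.251)),("face",yel&(C[...,2]>.06)&(C[...,2]<.24))):
        T=C[m][:,:2]
        if len(T)>30:
            l=cv2.fitLine(T.astype(np.float32),cv2.DIST_HUBER,0,.01,.01).ravel();print(n,nm,len(T),"dx/dy",l[0]/l[1],"x@0",l[2]-l[3]*l[0]/l[1])
E
python3 door.py
```

```text
t 57.5 tcp [0.6306 0.0091 0.2162] psi 1.719 F [-1.2 -4.4  6. ] w 0.2 gf 3.0 q [ 0.68  0.45 -0.99  1.5   0.38  1.39 -0.18]
side top edge 100 dx/dy -0.13045211 x@0 0.6560275
side face 724 dx/dy -0.14403069 x@0 0.6518668
top top edge 342 dx/dy -0.1385639 x@0 0.65794355
top face 547 dx/dy -0.14141475 x@0 0.65088344
```

Emit:
play_rows --rows '[{"slide":[0,0.03,0],"roll":0,"grip":0},{"slide":[0,0.03,0],"roll":0,"grip":0},{"slide":[0,0.03,0],"roll":0,"grip":0},{"slide":[0,0.03,0],"roll":0,"grip":0},{"slide":[0,0.03,0],"roll":0,"grip":0},{"slide":[0,0.03,0],"roll":0,"grip":0},{"slide":[0,0.03,0],"roll":0,"grip":0},{"slide":[0,0.03,0],"roll":0,"grip":0},{"slide":[0,0,0],"roll":0,"grip":0},{"slide":[0,0,0],"roll":0,"grip":0}]'

```text
time_s: 58.6
tool_pos: [0.6321, 0.0104, 0.2155]
eef_rot: [0.652, 0.758, -0.006, -0.004]
contact_force: [-21.4, -5.1, 15.9]
grip_width: -0.001
gripper_force: 12.4
```

```bash
python3 door.py
```

```text
t 58.6 tcp [0.6321 0.0104 0.2155] psi 1.72 F [-21.4  -5.1  15.9] w -0.1 gf 12.4 q [ 0.67  0.47 -0.98  1.48  0.39  1.41 -0.18]
side top edge 106 dx/dy -0.18146749 x@0 0.6583212
side face 762 dx/dy -0.15281457 x@0 0.6549567
top top edge 346 dx/dy -0.15011486 x@0 0.66055346
top face 563 dx/dy -0.1514895 x@0 0.65315825
```

Emit:
play_rows --rows '[{"slide":[0,-0.1,0],"roll":0,"grip":0},{"slide":[0,-0.1,0],"roll":0,"grip":0},{"slide":[0,-0.3,0],"roll":0,"grip":0},{"slide":[0,-0.4,0],"roll":0,"grip":0},{"slide":[0,-0.4,0],"roll":0,"grip":0},{"slide":[0,0,-0.6],"roll":0,"grip":0},{"slide":[0,0,-0.8],"roll":0,"grip":0},{"slide":[0,0,-0.8],"roll":0,"grip":0},{"slide":[0,0,-0.8],"roll":0,"grip":0},{"slide":[0,0,-0.6],"roll":0,"grip":0}]'

```text
time_s: 59.7
tool_pos: [0.5869, 0.0042, 0.3606]
eef_rot: [0.652, 0.758, 0.001, 0.0]
contact_force: [0.4, -0.4, -0.3]
grip_width: 0.001
gripper_force: 0.0
```

```bash
python3 door.py; python3 - <<'E'
from seg import *
for n in("side","top"):
    p,C,H=cl(n);save(p,n+"F.png");print(n,tray(C,H))
    m=(C[...,2]>.04)&(C[...,2]<.08)&(abs(C[...,0]-.486)<.1)&(abs(C[...,1]+.3)<.09)
    k,L,st,ce=cv2.connectedComponentsWithStats(m.astype(np.uint8))
    for i in range(1,k):
        if st[i,4]>8:print("sock",np.median(C[L==i],0))
a=cv2.imread("pics/sideF.png")[100:320,150:370];b=cv2.imread("pics/topF.png")[100:300,80:380]
cv2.imwrite("pics/cF.png",cv2.hconcat([cv2.resize(a,(400,400)),cv2.copyMakeBorder(cv2.resize(b,(400,267)),0,133,0,0,0)]))
E
```

```text
t 59.7 tcp [0.5869 0.0042 0.3606] psi 1.721 F [ 0.4 -0.4 -0.3] w 0.1 gf 0.0 q [ 0.78  0.3  -1.06  1.37  0.26  1.62 -0.09]
side top edge 252 dx/dy -0.14817299 x@0 0.6600624
side face 1019 dx/dy -0.15315689 x@0 0.6550151
top top edge 290 dx/dy -0.14798367 x@0 0.66014814
top face 457 dx/dy -0.15031648 x@0 0.65293616
side (2753, ((0.4842333197593689, -0.30381444096565247), (0.2277471423149109, 0.16559727489948273), 1.3519563674926758), array([ 0.4806, -0.3015,  0.0054]))
sock [ 0.5347 -0.3109  0.0668]
sock [ 0.4803 -0.3107  0.0654]
sock [ 0.4286 -0.31    0.0657]
top (2889, ((0.47987693548202515, -0.30762559175491333), (0.22497721016407013, 0.16593120992183685), 2.338623285293579), array([ 0.4792, -0.3058,  0.0045]))
sock [ 0.5327 -0.3011  0.0673]
sock [ 0.48   -0.3014  0.0676]
sock [ 0.4278 -0.3004  0.0666]
```

View pics/cF.png

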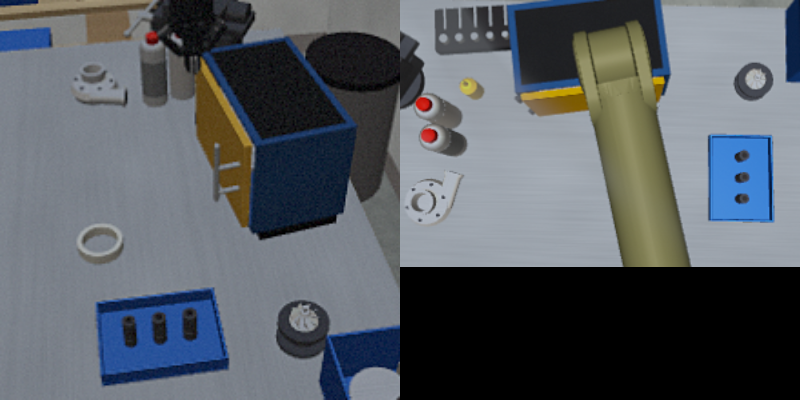

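The door is shut flush as at the start, the three sockets stand in the tray (it was nudged a few mm on its own), and everything else is in place. Handing in.

```bash
python3 -c "
from rig import r
print(r.finish_job())"
```

```text
the job is handed in; nothing more can be done
None
```

The job is handed in: the three sockets that were there stand in the blue tray, the extension bar is still on its stud, the door was opened past square and is shut again, and the other things on the bench look undisturbed.

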